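# Fetch the plaques from behind the keepsakes

### The job

The two wooden plaques lying at the back of the little altar belong on the sloping rest. First clear the lantern and the urn that stand in front of them onto the tray, so that the space behind is free; with both still waiting there, lay the large arched plaque face up on the slope and the small pointed one on top of it, both centred, top end uphill and foot down against the lip. Last, stand the lantern and the urn back just where each of them stood at the start; do not tip them, and leave the vase and the tealight on the altar where they are.

Things in the scene. Friction and masses are not known exactly. Their poses are not given: they have to be found in the camera images.
- lantern: loose round dark-metal lantern, 156 mm tall, 0.35 kg: base disc 60 mm across, clear glass 51 mm across; from 108 to 130 mm up an upright metal collar 58 mm across (grip it there), above it a low cap with a ball. Origin: centre of its underside, z up. Stands on the front (-x) row of the altar, left or right; the urn stands about 150 mm away on the other side
- urn: loose round lidded urn of dark turned wood, 156 mm tall, 0.35 kg: foot 54 mm across, belly 66 mm across at 72 mm up, neck 40 mm; from 116 to 134 mm up a lid rim with upright sides 52 mm across (grip it there), above it a small knob; the lid is fixed. Origin: centre of its underside, z up
- board: the large plaque: loose flat plywood, 110 mm long, 66 wide, 14 thick, 70 g, straight foot, round arched top, dark lines on its face. Origin: middle of the foot's edge, on the underside; x along the plaque to its top (at x = 110 mm; its middle at 55), y across, z out of its face (up). Lies face up on the altar behind lantern or urn, top towards the altar's +y
- tablet: the small plaque: loose flat pale wood, 84 mm long, 50 wide, 12 thick, 45 g, straight foot, pointed top, dark carved sprig on its face; long sides parallel from x = 0 to 59 mm. Origin: middle of the foot's edge, on the underside; x to the tip (x = 84 mm), y across, z out of its face (up). Lies face up beside the board on the altar, top towards the altar's +y
- altar: fixed low ledge of brown wood, 220 mm deep (x), 280 wide (y), flat top 24 mm above the table, thin rail on its rear (+x) edge from x = 101 mm on, to 45 mm above the table (corner posts to 70). Origin: centre of its underside; -x is its front. Lantern and urn stand about 55 mm before its middle, the plaques' centre lines lie about 33 mm behind it
- slope: the sloping rest: fixed wooden lectern; its panel, 148 mm long, 140 wide, rises away from the robot at 25 degrees to 95 mm high; a lip on its low edge (robot's side) stands 30 mm out of it. Origin: on the panel, middle of the corner with the lip; x up the slope, y along the lip, z out of the panel. Lip face at x = 0; board's underside then at z = 0, tablet's on it at z = 14 mm
- tray: fixed empty wooden carrying tray, 230 (x) by 150 (y) mm outside, rim 18 mm high, 8 thick, floor 8 mm above the table. Origin: centre of its underside. Both keepsakes fit on it along x, for instance 55 mm to either side of its middle. Tray and sloping rest stand on opposite sides of the altar, either way round
- vase: bystander: loose small white bud vase, 74 mm tall, 40 mm across, on the altar between lantern and urn. Origin: centre of its underside
- tealight: bystander: loose tealight in a bright cup, 36 mm across, 16 mm tall, on the altar in front of the vase. Origin: centre of its underside

How it is judged:
By the outcome, as a careful person would: the job done as asked, in the order asked, and still so for the second after the job is handed in, with the robot touching nothing.
It also fails if it takes over 144 s, if anything falls off the work surface, if the arm or the gripper's body presses on something with over 40 N, if the wrist force passes 120 N, or if a joint passes its speed limit or range.

### The arm

A 6-joint arm with a two-finger parallel gripper is mounted at the origin on the work surface. World frame = base frame: x ahead of the robot, y to its left, z up, the work surface at z = 0. Lengths are in mm, angles in rad, forces in N, time in s.
With the tool pointing down it reaches from about 200 to 875 mm from the base axis. Payload 3.4 kg.
Tool frame: the origin (TCP) lies on the centre line of the jaws, within the pads' length; the fingertips stand 19 mm ahead of it and the grasp point (between the pads) is the TCP; z points along the fingers, y is the direction in which the jaws open and shut (so a half turn about z gives the same grasp; the last joint's range is limited). The gripper opens to 94 mm and grips with 3 to 60 N. Pads are 16 mm wide; open, the fingers measure 119 mm over their backs; the gripper's body (75 mm by 177 mm) begins 78 mm behind the grasp point.
Start: joints at [1.171, 0.276, 1.505, -0, 1.361, -0.121], TCP at [158.258, 552.827, 224.493] pointing down, gripper open.
Joint ranges: [-2.89, 2.89], [-0.75, 2.08], [0.22, 2.7], [-1.18, 4.32], [0.11, 2.71], [-2.7, 2.7]. Speed limits (rad/s): [2.57, 2.57, 3.14, 3.14, 3.14, 3.14].

### API

Orientations are given as a unit quaternion [x, y, z, w].
In Python, from bench import bot, optics, job, finder gives the robot as it stands.
- The arm moves only by the tool send_rows, never from a script. Its argument "deltas" is one flat list of numbers, 7 for each row, row after row: the opening, from -1 (shut) to 1 (fully open), so that 0 is half open, then the shift along the world's x, y, z as a fraction of full scale, then the turn, a rotation vector about the world's x, y, z as a fraction of full scale. In form: [gripper, x, y, z, wx, wy, wz, gripper, x, y, z, wx, wy, wz, ...]. A call has 1 to 20 rows; each row shifts and turns the commanded pose from where the row before left it; what a row does not reach is not made up. Full scale, the value 1, is 0.8 m for a shift and 60 degrees for a turn. A row lasts 1/8 s, in which the tool goes at most 62.5 mm and 10.7 degrees, less where a joint would pass 70% of its speed; a pose out of reach is approached as far as the arm can. A call with a number of a shift or a turn outside -1 to 1 is refused whole. A call with a gripper value outside its range is refused whole. The fingers move at their own pace and stop on an object; "newtons" is the grip in N (left out, the last holds). Time passes only in rows, so rows that do not move let the fingers close. It gives the time, the measured TCP pose, the force and the opening at its end, in the units of the state.
- bot.sense(): the state, without advancing time (a new reading comes with each control period).
- optics.camera(name): name is "scene" or "top" or "wrist"; returns (picture, depth): 384x512x3 uint8, red, green, blue; 384x512 float32, mm along the optical axis (not along the pixel's ray), 0 where there is no reading.
- optics.camera_params(name): a dict with "fx", "fy", "cx", "cy" (pixels), "k1" (the pictures are not rectified: a ray, as slopes to the right and down, at radius r is drawn at 1 + k1 r^2 times it, then the intrinsics apply), "origin" and "attitude" of the camera in the world; the wrist camera has in their place "mount" (4x4, takes a point from camera to tool coordinates, whose origin is the TCP and whose axes are the flange's). Camera axes: x right, y up, looking along -z (the intrinsics and any distortion apply to the point x, -y, -z); pixel columns grow to the right and rows downward; lengths in mm; the calibration is good to about 2 mm. A picture is of the moment at which its call begins: read the wrist's pose just before it. camera_params takes no time and is no camera call.
- job.finish_job(): hands the job in, once; it reports no verdict.
Trained networks look in the newest picture that a camera, given by its name, has taken for a name from the list of things; names that differ only in an ending like _2 or _b are one class to them, and where a whole thing is asked for, a point or a joint stands for the part that bears it (a point fixed in the world has none). Each returns a list of dicts, best first, with "score" (0 to 1); they miss things now and then, are a little off and sometimes report something else, mostly with a low value. They report only what shows in the picture. A call takes as long as a camera call.
- finder.spot_in(camera, label): "xyz" ([x, y, z] in mm, in world coordinates, good to about 4 mm: the middle of the surface that is visible of it).
- finder.silhouettes(camera, label): "pixels" (384x512 bool, what is visible of it).
The state is a dict: "time": time; "qpos": joint angles; "qd": joint speeds; "joint_torque": joint torques, N m; "tool_pos": TCP position; "tcp_rot": TCP orientation; "ft_force": force on the tool from outside, world axes, zero at the start; "wrist_torque": the same for the moment, N m; "gripper_width": finger opening in mm.
Only numpy, scipy, OpenCV 4.12 (cv2) and the standard library are available. Lean on these libraries where they do the work, as an engineer would, in place of code of your own. Each camera call takes 0.05 s, during which the arm holds its last target.

## Working session

There is one attempt and no reset: what is moved stays moved. The work goes in short steps, Python scripts to look and compute and a tool call to move; the robot and the scene stay as the last step left them, time stands still between calls to the robot, and variables do not carry over. Pictures are saved under pics/ and viewed, and the job is handed in when it is done.

Besides the shell and the picture viewer there is one more tool, called after ">>>" as name(argument=value, ...), one argument or row to a line, values as JSON. send_rows: Moves the arm, as the interface text tells. Shift numbers are shares of 0.8 m and turn numbers shares of 60 degrees, none past 1 either way. Its arguments: {"type":"object","properties":{"deltas":{"type":"array","items":{"type":"number"}},"newtons":{"type":"number"}},"required":["deltas"]}

```bash
ls -la; mkdir -p pics; cat > h.py <<'E'
import numpy as np, cv2
from bench import bot, optics, job, finder
from scipy.spatial.transform import Rotation as R
def shot(cam,name):
    im,d=optics.camera(cam); cv2.imwrite(f'pics/{name}.png',im[:,:,::-1]); return im,d
def cam_pose(cam,p=None,st=None):
    p=p or optics.camera_params(cam)
    if 'mount' in p:
        M=np.array(p['mount']); T=np.eye(4); T[:3,:3]=R.from_quat(st['tcp_rot']).as_matrix(); T[:3,3]=st['tool_pos']
        return T@M
    T=np.eye(4); a=np.array(p['attitude'])
    T[:3,:3]=R.from_quat(a).as_matrix() if a.size==4 else a
    T[:3,3]=p['origin']; return T
def to_world(cam,uv,depth,st=None):
    p=optics.camera_params(cam); uv=np.asarray(uv,float).reshape(-1,2)
    K=np.array([[p['fx'],0,p['cx']],[0,p['fy'],p['cy']],[0,0,1]])
    n=cv2.undistortPoints(uv.reshape(-1,1,2),K,np.array([p['k1'],0,0,0.])).reshape(-1,2)
    d=np.asarray(depth,float).reshape(-1)
    P=np.c_[n[:,0]*d,-n[:,1]*d,-d]
    T=cam_pose(cam,p,st); return P@T[:3,:3].T+T[:3,3]
def cloud(cam,mask,depth,st=None):
    v,u=np.nonzero(mask&(depth>0)); return to_world(cam,np.c_[u,v],depth[v,u],st)
E
python3 - <<'E'
from h import *
print(bot.sense())
for c in ('scene','top','wrist'):
    print(c,optics.camera_params(c)); shot(c,c+'0')
E
```

```text
total 12
drwxr-xr-x  3 agent agent 4096 Dec  6 21:04 .
drwxr-xr-x 23 root  root  4096 Dec  6 21:04 ..
drwxr-xr-x  2 agent agent 4096 Dec  6 21:04 pics
{'time': 0.0, 'qpos': array([ 1.17097767e+00,  2.76556458e-01,  1.50609923e+00, -8.17692350e-06,
        1.36067894e+00, -1.21003389e-01]), 'qd': array([-1.36053204e-04, -5.47338209e-04,  1.05266324e-03,  6.62594985e-04,
       -9.19642788e-04,  2.69978326e-05]), 'joint_torque': array([-2.74222541e-03, -4.04598176e+01, -2.37215906e+01,  6.99477922e-02,
        3.45321035e-02, -1.40454995e-04]), 'tool_pos': array([158.05587   , 552.30974158, 223.64018967]), 'tcp_rot': array([ 1.38955617e-01,  9.90298227e-01, -8.42651331e-04, -2.20397014e-04]), 'ft_force': array([ 0.73031192, -0.03835149,  1.04385974]), 'wrist_torque': array([ 0.05486871, -0.00263598,  0.00522949]), 'gripper_width': 93.74941151223878}
scene {'fx': 418.0996503781588, 'fy': 418.0996503781588, 'cx': 255.26090931618072, 'cy': 196.318754494919, 'k1': -0.005637458921257069, 'origin': array([ 997.00438015, -922.60812883,  694.75598649]), 'attitude': array([0.47814454, 0.11402995, 0.19190889, 0.84943861])}
top {'fx': 472.8128420816442, 'fy': 472.8128420816442, 'cx': 261.248435613938, 'cy': 191.0786143163737, 'k1': -0.09101505978846815, 'origin': array([ 330.08077288,  -11.60394686, 1082.07852148]), 'attitude': array([-0.0667069 ,  0.05294043,  0.715615  , -0.69328398])}
wrist {'fx': 307.22506110728847, 'fy': 307.22506110728847, 'cx': 252.25465049194915, 'cy': 189.11471332402792, 'k1': -0.002480459267865186, 'mount': array([[-5.65466491e-04,  9.60915655e-01,  2.76840718e-01,
         7.97708538e+01],
       [ 9.99999840e-01,  5.52158031e-04,  1.26025912e-04,
         1.55087676e+00],
       [-3.17595543e-05,  2.76840745e-01, -9.60915814e-01,
        -1.59594867e+02],
       [ 0.00000000e+00,  0.00000000e+00,  0.00000000e+00,
         1.00000000e+00]])}
```

View pics/top0.png

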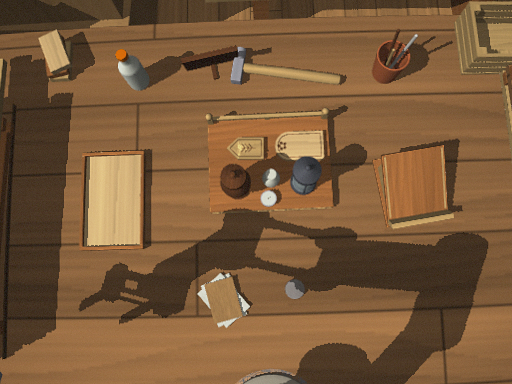

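View pics/scene0.png

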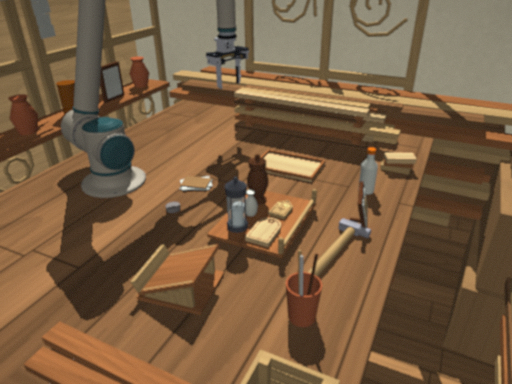

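View pics/wrist0.png

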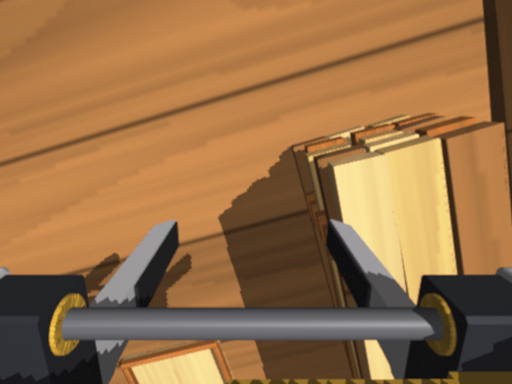

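The top view shows the tray at left (113,199), the urn at (234,180), the lantern at (305,175), the tablet at (246,148), the board at (300,145) and the slope at (415,185). Next I'll measure them.

```bash
python3 - <<'E'
from h import *
import pickle
st=bot.sense()
D={}
for cam in ('top','scene'):
    im,d=optics.camera(cam)
    for l in ('lantern','urn','board','tablet','altar','slope','tray','vase','tealight'):
        r=finder.silhouettes(cam,l)
        for q in r[:2]:
            m=q['pixels']; P=cloud(cam,m,d)
            v,u=np.nonzero(m)
            print(cam,l,round(q['score'],2),m.sum(),'px',u.mean().round(),v.mean().round(),'med',np.median(P,0).round(1),'min',np.percentile(P,2,axis=0).round(1),'max',np.percentile(P,98,axis=0).round(1))
        if r: D[cam,l]=r[0]['pixels']
    D[cam,'im']=im; D[cam,'d']=d
pickle.dump(D,open('d0.pkl','wb')); print(bot.sense()['time'])
E
```

```text
top lantern 0.65 905 px 306.0 175.0 med [519.8 -85.7 156.8] min [ 500.8 -114.8   34.1] max [552.9 -62.2 177.1]
top urn 0.61 851 px 235.0 181.0 med [511.2  57.4 158.3] min [490.   30.6  25.6] max [545.   92.2 178. ]
top board 0.95 1244 px 300.0 145.0 med [612.2 -85.2  37.2] min [ 580.4 -136.1   32.7] max [643.5 -33.4  41.4]
top tablet 0.68 645 px 247.0 148.0 med [609.5  33.8  35.5] min [ 5.868e+02 -5.000e-01  3.150e+01] max [632.4  74.4  39.3]
top altar 0.76 8131 px 265.0 162.0 med [578.1  -2.7  23.5] min [ 467.9 -150.7    2.3] max [686.  123.3  51.5]
top tray 0.72 6320 px 112.0 200.0 med [503.2 354.6   7.9] min [395.  280.4   3.2] max [614.8 426.1  19.5]
top vase 0.48 257 px 271.0 178.0 med [529.  -16.1  72.2] min [516.3 -34.1  27. ] max [546.7   3.   99.8]
top tealight 0.71 184 px 268.0 198.0 med [491.2  -8.5  39.6] min [476.5 -24.   35.5] max [506.3   7.1  44. ]
scene lantern 0.97 989 px 236.0 205.0 med [ 540.9 -108.4  103.7] min [ 508.7 -118.3   26.1] max [558.5 -77.8 168.5]
scene urn 0.96 767 px 258.0 178.0 med [534.2  41.6 110. ] min [500.5  27.3  28. ] max [553.4  70.6 167.9]
scene board 0.97 678 px 265.0 231.0 med [617.4 -96.9  36.1] min [ 584.3 -138.8   22.9] max [646.9 -31.   38.8]
scene tablet 0.63 305 px 282.0 209.0 med [615.3  29.1  33.9] min [588.6  -3.3  21.8] max [638.   77.8  37. ]
scene altar 0.68 2513 px 269.0 225.0 med [632.6 -57.5  22.4] min [ 478.2 -154.4   11.9] max [690.6 119.2  54.5]
scene slope 0.6 2780 px 173.0 270.0 med [ 497.6 -348.7   53.7] min [ 425.  -412.6    9.6] max [ 585.7 -263.9   90.2]
scene tray 0.96 1297 px 293.0 165.0 med [523.5 359.2   6.4] min [398.9 276.9   1. ] max [620.8 425.7  16.7]
scene vase 0.67 212 px 251.0 204.0 med [543.5 -25.   60.5] min [531.8 -35.6  27.4] max [555.5  -8.4  97.3]
1.15
```

```bash
cat > fit0.py <<'E'
from h import *
import pickle
from scipy.optimize import least_squares
D=pickle.load(open('d0.pkl','rb'))
def circ(P,r=None):
    f=lambda q: np.hypot(P[:,0]-q[0],P[:,1]-q[1])-(q[2] if r is None else r)
    x0=[P[:,0].mean(),P[:,1].mean()]+([25] if r is None else [])
    return least_squares(f,x0,loss='soft_l1').x
for cam in('top','scene'):
  for l,zr,r in (('lantern',(134,150),29),('urn',(142,156),26)):
    P=cloud(cam,D[cam,l],D[cam,'d']); 
    Q=P[(P[:,2]>zr[0])&(P[:,2]<zr[1])]
    print(cam,l,len(Q), circ(Q,r).round(1) if len(Q)>5 else '')
  for l in('board','tablet','tray','altar'):
    P=cloud(cam,D[cam,l],D[cam,'d'])
    zr={'board':(32,44),'tablet':(30,42),'tray':(2,14),'altar':(18,28)}[l]
    P=P[(P[:,2]>zr[0])&(P[:,2]<zr[1])]
    print(cam,l,cv2.minAreaRect(P[:,:2].astype(np.float32)), np.median(P[:,2]).round(1))
im,d=D['top','im'],D['top','d']
m=np.zeros(d.shape,bool); m[130:235,365:465]=1
P=cloud('top',m,d)
Q=P[(P[:,2]>25)&(P[:,2]<90)]
# ransac plane
rng=np.random.default_rng(0);best=None
for _ in range(500):
    a=Q[rng.choice(len(Q),3,False)]; n=np.cross(a[1]-a[0],a[2]-a[0]); 
    if np.linalg.norm(n)<1: continue
    n/=np.linalg.norm(n); k=abs((Q-a[0])@n)<2
    if best is None or k.sum()>best.sum(): best=k
Q=Q[best]; c=Q.mean(0); n=np.linalg.svd(Q-c)[2][2]; n*=np.sign(n[2])
print('slope n',n,'tilt',np.degrees(np.arccos(n[2])),'dir',np.degrees(np.arctan2(-n[1],-n[0])),'c',c,len(Q))
ux=np.array([-n[0]*n[2],-n[1]*n[2],n[0]**2+n[1]**2]);ux/=np.linalg.norm(ux); uy=np.cross(n,ux)
E2=np.c_[(Q-c)@ux,(Q-c)@uy]
print(np.percentile(E2,[1,99],axis=0), cv2.minAreaRect(E2.astype(np.float32)))
z=cv2.resize(im[80:250,60:470],None,fx=1.9,fy=1.9,interpolation=cv2.INTER_CUBIC); cv2.imwrite('pics/z0.png',z[:,:,::-1])
E
python3 fit0.py
```

```text
top lantern 41 [529.4 -89.3]
top urn 44 [521.2  60. ]
top board ((611.9393920898438, -83.41139221191406), (66.15938568115234, 110.1098403930664), 0.053157009184360504) 37.2
top tablet ((610.5596923828125, 39.257511138916016), (80.25813293457031, 48.95464324951172), 88.23624420166016) 35.5
top tray ((507.83062744140625, 354.9992980957031), (235.40049743652344, 153.33255004882812), 0.5739579200744629) 7.5
top altar ((575.0949096679688, -13.921966552734375), (219.01910400390625, 280.71807861328125), 0.776561975479126) 23.3
scene lantern 105 [530.3 -88. ]
scene urn 85 [522.  61.]
scene board ((614.636962890625, -84.28199768066406), (111.62425231933594, 66.84147644042969), 89.50236511230469) 36.4
scene tablet ((613.1910400390625, 36.77289581298828), (82.05650329589844, 50.40435028076172), 88.5270004272461) 34.2
scene tray ((508.8443298339844, 349.9483642578125), (230.8991241455078, 161.95681762695312), 2.3640458583831787) 6.2
scene altar ((580.25341796875, -14.3880615234375), (221.72076416015625, 286.470703125), 0.6471154093742371) 22.2
slope n [-0.4208203  -0.06074407  0.90510797] tilt 25.16217152759483 dir 8.213730062702124 c [ 511.29367065 -332.50447122   60.1939245 ] 2828
[[-71.91925198 -70.07224687]
 [ 69.34399989  67.54652001]] ((-1.9117355346679688, -1.7499313354492188), (151.52284240722656, 141.43479919433594), 0.45707547664642334)
```

View pics/z0.png

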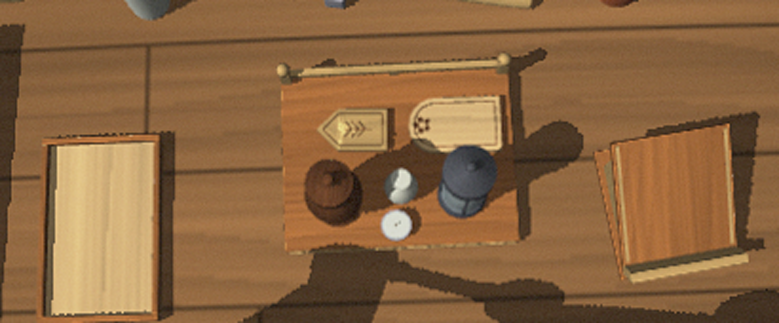

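>>> send_rows(
  deltas=[1,0.032,-0.044,0.0095,0,0,-0.088,1,0.032,-0.044,0.0095,0,0,-0.088,1,0.032,-0.044,0.0095,0,0,-0.088,1,0.032,-0.044,0.0095,0,0,-0.088,1,0.032,-0.044,0.0095,0,0,-0.088,1,0.032,-0.044,0.0095,0,0,-0.088,1,0.032,-0.044,0.0095,0,0,-0.088,1,0.032,-0.044,0.0095,0,0,-0.088,1,0.032,-0.044,0.0095,0,0,-0.088,1,0.032,-0.044,0.0095,0,0,-0.088,1,0.032,-0.044,0.0095,0,0,-0.088,1,0.032,-0.044,0.0095,0,0,-0.088,1,0.032,-0.044,0.0095,0,0,-0.088,1,0.032,-0.044,0.0095,0,0,-0.088,1,0,0,0,0,0,0,1,0,0,0,0,0,0],
)

```text
time: 3.15
tool_pos: [516.1, 60.4, 330.6]
tcp_rot: [0.706, 0.708, -0.0, -0.001]
ft_force: [-0.2, 0.4, 0.4]
gripper_width: 94.1
```

```bash
cat >> h.py <<'E'
from scipy.optimize import least_squares
def heading(st):
    y=R.from_quat(st['tcp_rot']).as_matrix()[:,1]; return np.degrees(np.arctan2(y[1],y[0]))
def circ(P,r):
    f=lambda q: np.hypot(P[:,0]-q[0],P[:,1]-q[1])-r
    return least_squares(f,[P[:,0].mean(),P[:,1].mean()],loss='soft_l1').x
def look(cam,name,labels):
    st=bot.sense(); im,d=shot(cam,name); out={}
    for l in labels:
        r=finder.silhouettes(cam,l)
        if not r: print('no',l); continue
        P=cloud(cam,r[0]['pixels'],d,st); out[l]=P
        print(l,round(r[0]['score'],2),'med',np.median(P,0).round(1),'min',np.percentile(P,2,axis=0).round(1),'max',np.percentile(P,98,axis=0).round(1))
    return st,im,d,out
E
python3 - <<'E'
from h import *
st=bot.sense(); print(st['time'],st['tool_pos'].round(1),heading(st),st['tcp_rot'].round(4))
st,im,d,o=look('wrist','w1',['lantern','urn','board','tablet','altar','vase','tealight'])
import pickle; pickle.dump((st,im,d,o),open('w1.pkl','wb'))
for l,zr,r in (('lantern',(134,152),29),('urn',(142,157),26)):
    if l in o:
        P=o[l]; Q=P[(P[:,2]>zr[0])&(P[:,2]<zr[1])]; print(l,len(Q),circ(Q,r).round(1))
for l,zr in (('board',(32,44)),('tablet',(30,42)),('altar',(18,30))):
    if l in o:
        P=o[l];P=P[(P[:,2]>zr[0])&(P[:,2]<zr[1])]; print(l,cv2.minAreaRect(P[:,:2].astype(np.float32)),np.median(P[:,2]))
E
```

```text
3.15 [516.1  60.4 330.6] 0.1266060923157286 [ 7.063e-01  7.079e-01 -1.000e-04 -6.000e-04]
lantern 0.59 med [529.6 -70.1 147.7] min [ 503.5 -107.1   24.5] max [558.6 -58.1 177.3]
urn 0.61 med [522.2  70.6 159.7] min [494.7  39.3  84.8] max [550.3  92.2 178.5]
board 0.85 med [611.  -83.   37.6] min [ 581.4 -134.1   26.9] max [643.6 -28.1  39.5]
tablet 0.67 med [611.8  38.8  35.7] min [587.7   2.6  27.7] max [636.1  78.3  37.4]
altar 0.65 med [582.2  49.   23.7] min [ 471.5 -139.    21.5] max [685.3 126.6  45.5]
no vase
tealight 0.8 med [493.7  -6.1  39.8] min [478.3 -24.3  24.5] max [510.4  10.1  41.5]
lantern 304 [530.8 -87.4]
urn 111 [522.6  61.7]
board ((614.1187744140625, -81.66158294677734), (66.08708190917969, 110.69998931884766), 0.04030507430434227) 37.64648278889081
tablet ((612.8994750976562, 42.42149353027344), (83.83175659179688, 50.31733703613281), 87.9467544555664) 35.690029559951654
altar ((576.9383544921875, -10.937240600585938), (282.5435791015625, 220.32891845703125), 89.68087768554688) 23.61762336612682
```

View pics/w1.png

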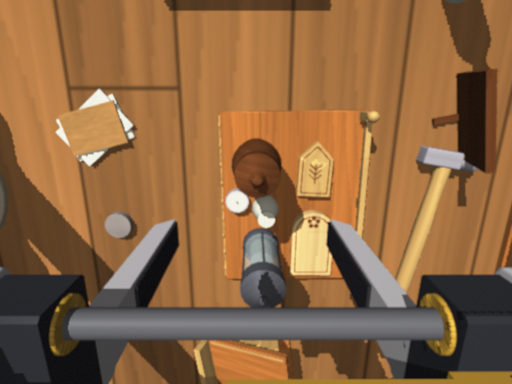

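>>> send_rows(
  deltas=[1,0.0074,0.0007,0,0,0,0,1,0,0,-0.04,0,0,0,1,0,0,-0.04,0,0,0,1,0,0,-0.04,0,0,0,1,0,0,-0.04,0,0,0,1,0,0,-0.04,0,0,0,1,0,0,-0.0135,0,0,0,1,0,0,-0.0135,0,0,0,1,0,0,0,0,0,0],
  newtons=20,
)

```text
time: 4.68
tool_pos: [522.8, 60.6, 149.3]
tcp_rot: [0.706, 0.708, 0.0, 0.0]
ft_force: [-0.9, -0.6, 0.1]
gripper_width: 94.1
```

```bash
python3 - <<'E'
from h import *
st=bot.sense(); print(st['tool_pos'].round(2),heading(st)); shot('wrist','w2')
E
```

```text
[522.84  60.6  149.35] 0.107685524327474
```

View pics/w2.png

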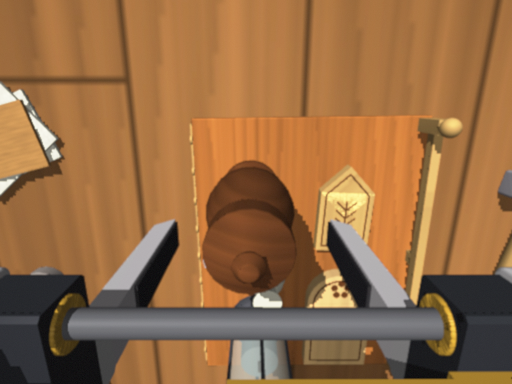

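>>> send_rows(
  deltas=[-1,0,0,0,0,0,0,-1,0,0,0,0,0,0,-1,0,0,0,0,0,0,-1,0,0,0,0,0,0],
  newtons=20,
)

```text
time: 5.22
tool_pos: [522.6, 60.6, 149.5]
tcp_rot: [0.706, 0.708, 0.0, 0.0]
ft_force: [-0.3, -0.2, 0.2]
gripper_width: 57.3
```

```bash
python3 - <<'E'
from h import *
st=bot.sense(); print(st['tool_pos'].round(2),heading(st),st['gripper_width'],st['ft_force'])
st,im,d,o=look('top','t2',['urn'])
P=o['urn'];Q=P[(P[:,2]>142)&(P[:,2]<156)];print(len(Q),circ(Q,26) if len(Q)>9 else '')
E
```

```text
[522.63  60.6  149.45] 0.10831621452958502 57.34346628458807 [-0.29821284 -0.21932579  0.17930759]
no urnTraceback (most recent call last):
  File "<stdin>", line 4, in <module>
KeyError: 'urn'
```

Still closing; wait a little more.

>>> send_rows(
  deltas=[-1,0,0,0,0,0,0,-1,0,0,0,0,0,0,-1,0,0,0,0,0,0],
)

```text
time: 5.7
tool_pos: [522.3, 60.6, 149.3]
tcp_rot: [0.706, 0.708, -0.0, -0.0]
ft_force: [-1.0, -0.1, 1.7]
gripper_width: 51.4
```

>>> send_rows(
  deltas=[-1,0,0,0.01,0,0,0,-1,0,0,0.025,0,0,0,-1,0,0,0.035,0,0,0,-1,0,0,0.03,0,0,0,-1,0,0,0.015,0,0,0,-1,0,0,0,0,0,0],
)

```text
time: 6.45
tool_pos: [523.0, 60.6, 241.7]
tcp_rot: [0.706, 0.708, 0.0, 0.001]
ft_force: [-0.2, 0.1, -3.2]
gripper_width: 51.2
```

>>> send_rows(
  deltas=[-1,-0.004,0.018,0,0,0,0,-1,-0.008,0.034,0,0,0,0,-1,-0.01,0.041,0,0,0,0,-1,-0.01,0.041,0,0,0,0,-1,-0.01,0.041,0,0,0,0,-1,-0.01,0.041,0,0,0,0,-1,-0.01,0.041,0,0,0,0,-1,-0.01,0.041,0,0,0,0,-1,-0.01,0.041,0,0,0,0,-1,-0.005,0.0265,0,0,0,0,-1,0,0,0,0,0,0,-1,0,0,0,0,0,0],
)

```text
time: 7.95
tool_pos: [453.0, 352.1, 240.9]
tcp_rot: [0.707, 0.708, -0.001, 0.0]
ft_force: [0.6, 0.3, -3.7]
gripper_width: 51.1
```

```bash
python3 - <<'E'
from h import *
shot('top','t3');shot('scene','s3')
E
```

```text
(no output)
```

View pics/t3.png

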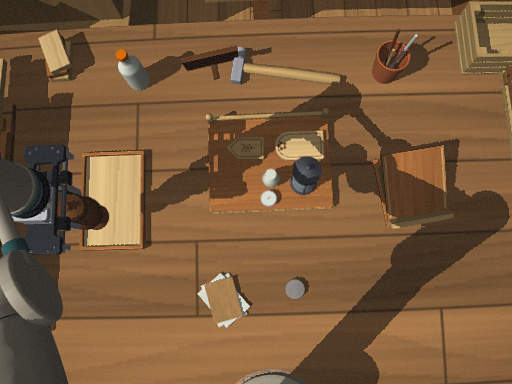

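View pics/s3.png

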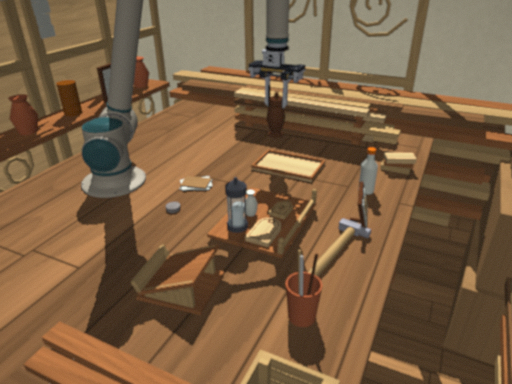

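The urn hangs upright above the tray (top view, about (88,212)). Lowering it.

>>> send_rows(
  deltas=[-1,0,0,-0.02,0,0,0,-1,0,0,-0.03,0,0,0,-1,0,0,-0.03,0,0,0,-1,0,0,-0.03,0,0,0,-1,0,0,-0.015,0,0,0,-1,0,0,-0.006,0,0,0,-1,0,0,-0.002,0,0,0,-1,0,0,0,0,0,0],
)

```text
time: 9.05
tool_pos: [453.4, 353.2, 135.6]
tcp_rot: [0.706, 0.708, 0.001, 0.0]
ft_force: [0.1, 0.4, -2.6]
gripper_width: 51.2
```

>>> send_rows(
  deltas=[-1,0,0,-0.0015,0,0,0,-1,0,0,-0.0015,0,0,0,-1,0,0,0,0,0,0],
)

```text
time: 9.43
tool_pos: [453.2, 353.3, 133.3]
tcp_rot: [0.706, 0.708, 0.001, 0.0]
ft_force: [-0.7, 0.4, 1.5]
gripper_width: 51.3
```

>>> send_rows(
  deltas=[0.9,0,0,0,0,0,0,0.9,0,0,0,0,0,0,0.9,0,0,0,0,0,0,0.9,0,0,0,0,0,0,0.9,0,0,0.02,0,0,0,1,0,0,0.04,0,0,0,1,0,0,0.05,0,0,0,1,0.003,-0.02,0.04,0,0,0,1,0.007,-0.04,0.03,0,0,0,1,0.01,-0.05,0.01,0,0,0,1,0.01,-0.055,0,0,0,0,1,0.01,-0.055,0,0,0,0,1,0.01,-0.055,0,0,0,0,1,0.01,-0.055,0,0,0,0,1,0.01,-0.055,0,0,0,0,1,0.01,-0.055,0,0,0,0,1,0.01,-0.05,0,0,0,0,1,0.006,-0.04,0,0,0,0,1,0,-0.0215,0,0,0,0,1,0,0,0,0,0,0],
)

```text
time: 11.92
tool_pos: [529.7, -88.7, 285.0]
tcp_rot: [0.707, 0.707, 0.0, 0.0]
ft_force: [-0.3, 0.8, -0.2]
gripper_width: 93.9
```

```bash
python3 - <<'E'
from h import *
st=bot.sense(); print(st['tool_pos'].round(2),heading(st),st['tcp_rot'].round(4))
st,im,d,o=look('top','t4',['urn','lantern'])
P=o['urn'];Q=P[(P[:,2]>124)&(P[:,2]<141)];print(len(Q),circ(Q,26) if len(Q)>9 else '')
E
```

```text
[529.68 -88.66 284.98] 0.016804416436179175 [7.070e-01 7.072e-01 3.000e-04 1.000e-04]
urn 0.45 med [561.7  58.3  23.4] min [ 468.9 -137.3   18.9] max [683.5 122.7  45.7]
lantern 0.46 med [524.4 -66.9 149.7] min [507.  -75.4  27. ] max [548.9 -59.8 163.8]
0
```

View pics/t4.png

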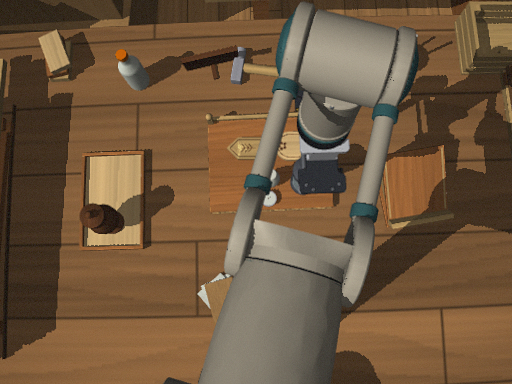

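The urn stands upright in the tray at about (98,217). Now down to the lantern.

>>> send_rows(
  deltas=[1,0.0006,0.0006,-0.02,0,0,0,1,0,0,-0.04,0,0,0,1,0,0,-0.04,0,0,0,1,0,0,-0.04,0,0,0,1,0,0,-0.025,0,0,0,1,0,0,-0.0125,0,0,0,1,0,0,0,0,0,0,1,0,0,0,0,0,0],
)

```text
time: 13.08
tool_pos: [530.9, -87.7, 143.2]
tcp_rot: [0.706, 0.708, 0.0, 0.001]
ft_force: [0.3, 0.0, 0.4]
gripper_width: 94.2
```

```bash
python3 - <<'E'
from h import *
st=bot.sense(); print(st['tool_pos'].round(2)); shot('wrist','w5')
E
```

```text
[530.86 -87.67 143.22]
```

View pics/w5.png

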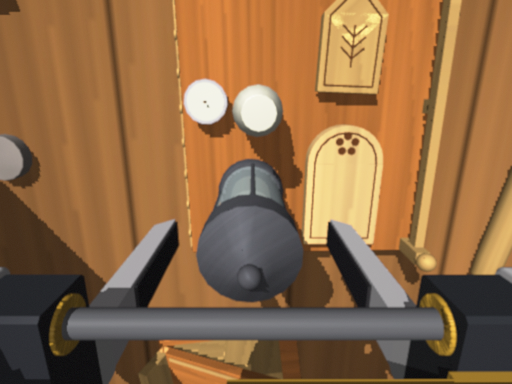

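The lantern cap is centred between the jaws (col 250 against a jaw centre of about 250). Closing.

>>> send_rows(
  deltas=[-1,0,0,0,0,0,0,-1,0,0,0,0,0,0,-1,0,0,0,0,0,0,-1,0,0,0,0,0,0,-1,0,0,0,0,0,0,-1,0,0,0,0,0,0,-1,0,0,0,0,0,0],
  newtons=20,
)

```text
time: 14.0
tool_pos: [530.0, -87.7, 142.5]
tcp_rot: [0.706, 0.708, -0.0, -0.0]
ft_force: [-1.1, 0.5, 2.3]
gripper_width: 57.6
```

>>> send_rows(
  deltas=[-1,0,0,0.01,0,0,0,-1,0,0,0.025,0,0,0,-1,0,0,0.035,0,0,0,-1,0,0,0.035,0,0,0,-1,0,0.01,0.02,0,0,0,-1,0.001,0.025,0,0,0,0,-1,0.003,0.037,0,0,0,0,-1,0.004,0.045,0,0,0,0,-1,0.004,0.045,0,0,0,0,-1,0.004,0.045,0,0,0,0,-1,0.004,0.045,0,0,0,0,-1,0.004,0.045,0,0,0,0,-1,0.004,0.045,0,0,0,0,-1,0.004,0.045,0,0,0,0,-1,0.004,0.045,0,0,0,0,-1,0.003,0.045,0,0,0,0,-1,0.001,0.04,0,0,0,0,-1,0,0.0345,0,0,0,0,-1,0,0,0,0,0,0,-1,0,0,0,0,0,0],
)

```text
time: 16.5
tool_pos: [561.0, 353.7, 241.0]
tcp_rot: [0.706, 0.708, -0.002, -0.0]
ft_force: [-0.3, -0.8, -4.3]
gripper_width: 57.4
```

```bash
python3 - <<'E'
from h import *
print(bot.sense()['tool_pos'].round(2))
st,im,d,o=look('top','t6',['urn','tray','board','tablet'])
P=o['urn'];Q=P[(P[:,2]>122)&(P[:,2]<143)];print(len(Q),circ(Q,26) if len(Q)>9 else '')
E
```

```text
[560.96 353.66 240.96]
urn 0.55 med [449.1 338.8 130. ] min [424.5 321.9  12.9] max [478.  372.9 161.8]
tray 0.62 med [510.5 334.1   8.1] min [392.4 280.2   3. ] max [614.  425.3  19.5]
board 0.78 med [609.9 -87.1  37.2] min [ 579.  -136.3   24.6] max [643.7 -33.3  41.1]
tablet 0.98 med [609.1  35.4  35.4] min [585.6   1.1  29.8] max [633.7  74.5  39.2]
151 [453.69864888 354.07167686]
```

View pics/t6.png

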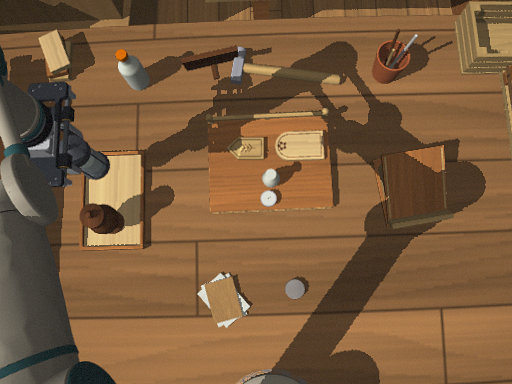

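>>> send_rows(
  deltas=[-1,0,0,-0.02,0,0,0,-1,0,0,-0.03,0,0,0,-1,0,0,-0.03,0,0,0,-1,0,0,-0.03,0,0,0,-1,0,0,-0.02,0,0,0,-1,0,0,-0.009,0,0,0,-1,0,0,-0.002,0,0,0,-1,0,0,0,0,0,0],
)

```text
time: 17.75
tool_pos: [562.8, 353.7, 130.5]
tcp_rot: [0.706, 0.708, 0.001, 0.0]
ft_force: [-0.3, -0.1, -4.6]
gripper_width: 57.7
```

>>> send_rows(
  deltas=[-1,0,0,-0.002,0,0,0,-1,0,0,-0.001,0,0,0,-1,0,0,-0.001,0,0,0,-1,0,0,0,0,0,0],
)

```text
time: 18.25
tool_pos: [562.3, 353.6, 126.7]
tcp_rot: [0.706, 0.708, 0.0, 0.0]
ft_force: [-0.4, 0.5, -3.1]
gripper_width: 57.4
```

>>> send_rows(
  deltas=[-1,0,0,-0.001,0,0,0,-1,0,0,0,0,0,0,-1,0,0,0,0,0,0],
)

```text
time: 18.62
tool_pos: [562.3, 353.9, 126.6]
tcp_rot: [0.706, 0.708, 0.001, -0.0]
ft_force: [-2.2, 1.2, 3.8]
gripper_width: 57.8
```

>>> send_rows(
  deltas=[0.9,0,0,0,0,0,0,0.9,0,0,0,0,0,0,0.9,0,0,0,0,0,0,0.9,0,0,0,0,0,0,0.9,0,0,0.02,0,0,0,0.9,0,0,0.05,0,0,0,0.9,0,0,0.06,0,0,0,0.9,0.004,-0.03,0.05,0,0,0,0.9,0.006,-0.05,0.02,0,0,0,0.9,0.006,-0.055,0,0,0,0,0.9,0.006,-0.055,0,0,0,0,0.9,0.006,-0.055,0,0,0,0,0.9,0.006,-0.055,0,0,0,0,0.9,0.006,-0.055,0,0,0,0,0.9,0.006,-0.055,0,0,0,0,0.9,0.006,-0.05,-0.03,0,0,0,0.9,0.006,-0.05,-0.05,0,0,0,0.9,0.006,-0.036,-0.05,0,0,0,0.9,0,0,-0.02,0,0,0,0.9,0,0,0,0,0,0],
)

```text
time: 21.12
tool_pos: [613.1, -82.5, 165.6]
tcp_rot: [0.706, 0.708, -0.0, -0.001]
ft_force: [-0.1, -0.8, -0.2]
gripper_width: 89.4
```

```bash
cat > pl.py <<'E'
from h import *
import sys,pickle
name=sys.argv[1]
st,im,d,o=look('wrist',name,['board','tablet'])
print(st['tool_pos'].round(2),heading(st))
for l,zr in (('board',(32,44)),('tablet',(30,42))):
    if l in o:
        P=o[l];P=P[(P[:,2]>zr[0])&(P[:,2]<zr[1])]; print(l,cv2.minAreaRect(P[:,:2].astype(np.float32)),np.median(P[:,2]),np.percentile(P[:,:2],[.5,99.5],axis=0))
pickle.dump((st,im,d,o),open(name+'.pkl','wb'))
E
python3 pl.py w7; python3 -c "
from h import *
shot('top','t7')"
```

```text
board 0.85 med [614.  -80.1  37.4] min [ 583.1 -133.    35.8] max [645.3 -30.2  38.9]
tablet 0.61 med [613.   38.8  35.5] min [588.6   2.8  33.9] max [635.6  76.2  37. ]
[613.05 -82.53 165.58] 0.09973231504380321
board ((614.0233154296875, -80.85723876953125), (109.93310546875, 66.06724548339844), 89.72029876708984) 37.4396913041507 [[ 581.60022958 -135.04557565]
 [ 646.4469763   -27.46455443]]
tablet ((612.6441650390625, 40.901187896728516), (79.76773834228516, 50.030738830566406), 88.41835021972656) 35.47162711298705 [[587.52043947   1.05008222]
 [637.10304008  79.07997327]]
```

View pics/w7.png

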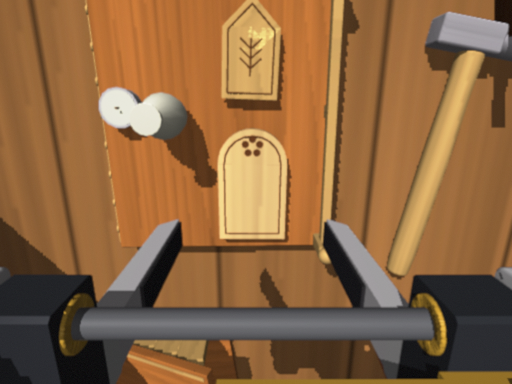

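View pics/t7.png

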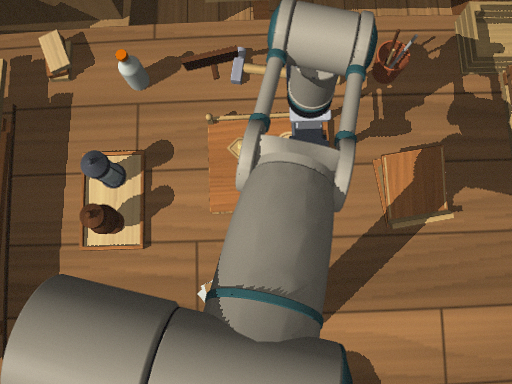

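>>> send_rows(
  deltas=[0.72,0.0012,0.0012,-0.03,0,0,0,0.72,0,0,-0.04,0,0,0,0.72,0,0,-0.03,0,0,0,0.72,0,0,-0.025,0,0,0,0.72,0,0,-0.012,0,0,0,0.72,0,0,-0.006,0,0,0,0.72,0,0,0,0,0,0,0.72,0,0,0,0,0,0],
)

```text
time: 22.32
tool_pos: [615.0, -82.5, 52.2]
tcp_rot: [0.706, 0.708, 0.0, 0.001]
ft_force: [0.2, 0.8, -0.0]
gripper_width: 80.9
```

>>> send_rows(
  deltas=[0.72,-0.001,0,-0.004,0,0,0,0.72,0,0,-0.004,0,0,0,0.72,0,0,0,0,0,0],
)

```text
time: 22.7
tool_pos: [613.3, -82.3, 44.5]
tcp_rot: [0.706, 0.708, -0.0, -0.0]
ft_force: [0.7, -0.1, 0.3]
gripper_width: 80.9
```

```bash
python3 pl.py w8
```

```text
board 0.82 med [613.8 -74.1  37.4] min [ 582.6 -124.3   35.8] max [645.1 -28.5  38.6]
no tablet
[613.3  -82.34  44.54] 0.1021652518931696
board ((613.819580078125, -76.53572082519531), (66.3028564453125, 101.69367218017578), 0.045306555926799774) 37.37502491058257 [[ 581.3471425  -126.00762122]
 [ 646.31947726  -26.91017109]]
```

View pics/w8.png

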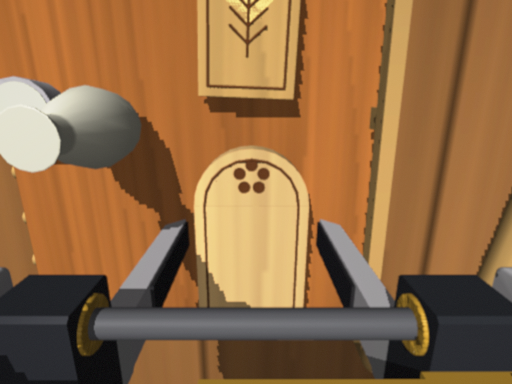

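The jaws straddle the board (its sides at cols 196 and 308). Closing.

>>> send_rows(
  deltas=[-1,0,0,0,0,0,0,-1,0,0,0,0,0,0,-1,0,0,0,0,0,0,-1,0,0,0,0,0,0,-1,0,0,0,0,0,0,-1,0,0,0.002,0,0,0,-1,0,0,0,0,0,0],
  newtons=15,
)

```text
time: 23.72
tool_pos: [613.7, -82.4, 46.5]
tcp_rot: [0.706, 0.708, 0.0, 0.0]
ft_force: [-0.2, -0.8, -0.1]
gripper_width: 66.0
```

```bash
python3 pl.py w9
```

```text
board 0.96 med [614.8 -74.3  38.9] min [ 583.5 -124.7   37. ] max [646.4 -28.6  40.2]
tablet 0.74 med [612.1  25.5  35.4] min [587.7   1.9  33.9] max [635.8  46.5  36.8]
[613.69 -82.39  46.5 ] 0.10311285829991419
board ((614.7775268554688, -76.6776123046875), (67.70124053955078, 102.07084655761719), 0.8570500612258911) 38.930400951880046 [[ 582.38606449 -126.40031343]
 [ 647.56924298  -26.62286765]]
tablet ((611.7428588867188, 24.651700973510742), (47.15997314453125, 50.30816650390625), 88.1436767578125) 35.412732803216485 [[586.75243939   1.34588345]
 [636.70986693  47.06195805]]
```

View pics/w9.png

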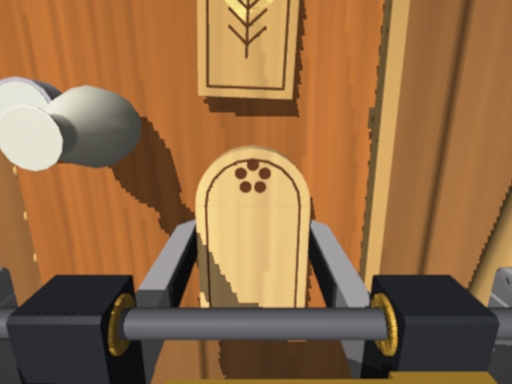

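>>> send_rows(
  deltas=[-1,0,0,0.015,0,0,0,-1,0,0,0.03,0,0,0,-1,0,0,0.045,0,0,0,-1,0,0,0.05,0,0,0,-1,0,0,0.05,0,0,0,-1,0,0,0.03,0,0,0,-1,0,0,0.01,0,0,0,-1,-0.016,-0.032,0,0,0,-0.137,-1,-0.016,-0.032,0,0,0,-0.137,-1,-0.016,-0.032,0,0,0,-0.137,-1,-0.016,-0.032,0,0,0,-0.137,-1,-0.016,-0.032,0,0,0,-0.137,-1,-0.016,-0.032,0,0,0,-0.137,-1,-0.016,-0.032,0,0,0,-0.137,-1,-0.016,-0.032,0,0,0,-0.137,-1,-0.016,-0.032,0,0,0,-0.137,-1,-0.016,-0.032,0,0,0,-0.137,-1,0,0,0,0,0,0,-1,0,0,0,0,0,0],
)

```text
time: 26.25
tool_pos: [485.5, -337.6, 229.9]
tcp_rot: [0.998, 0.07, -0.0, -0.001]
ft_force: [0.1, 0.7, -0.8]
gripper_width: 65.3
```

```bash
python3 - <<'E'
from h import *
import pickle
st,im,d,o=look('wrist','w10',['slope','board']); print(st['tool_pos'].round(2),heading(st))
pickle.dump((st,im,d,o),open('w10.pkl','wb'))
E
```

```text
no slope
board 0.71 med [ 549.  -326.7   77.7] min [ 484.4 -398.3   47.2] max [ 585.8 -260.9   91.6]
[ 485.49 -337.55  229.92] -82.02802551967523
```

View pics/w10.png

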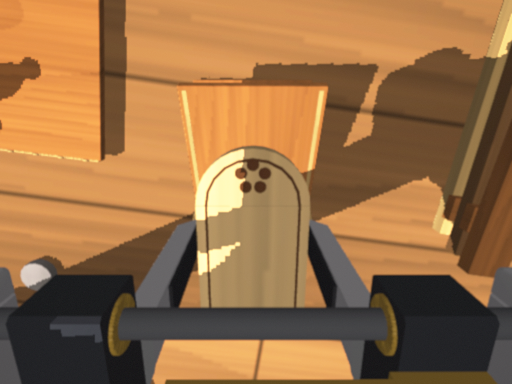

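The wrist view shows the upper panel at cols 180–325, rows 85–165, with the held board in front of it. I'll fit the plane and edges from it.

```bash
cat > slopefit.py <<'E'
from h import *
import pickle
def plane(Q,tol=1.5):
    rng=np.random.default_rng(0);best=None
    for _ in range(600):
        a=Q[rng.choice(len(Q),3,False)]; n=np.cross(a[1]-a[0],a[2]-a[0])
        if np.linalg.norm(n)<50: continue
        n/=np.linalg.norm(n)
        if abs(n[2])<.8 or abs(n[2])>.96: continue
        k=abs((Q-a[0])@n)<tol
        if best is None or k.sum()>best.sum(): best=k
    Q=Q[best]; c=Q.mean(0); n=np.linalg.svd(Q-c)[2][2]; n*=np.sign(n[2]); return n,c,best
def report(P,tag):
    n,c,k=plane(P); Q=P[k]
    ux=np.array([-n[0]*n[2],-n[1]*n[2],n[0]**2+n[1]**2]);ux/=np.linalg.norm(ux); uy=np.cross(n,ux)
    # in-plane coordinates w.r.t. nominal origin
    O=np.array([443.5,-344,0.]); O[2]=c[2]-(n[:2]@(O[:2]-c[:2]))/n[2]
    s=(Q-O)@ux; t=(Q-O)@uy
    print(tag,'n',n.round(4),'tilt',np.degrees(np.arccos(n[2])).round(2),'yaw',np.degrees(np.arctan2(-n[1],-n[0])).round(2),'O',O.round(2),len(Q))
    print('  s rng',np.percentile(s,[.3,1,50,99,99.7]).round(1))
    L=[]
    for a in range(0,150,10):
        m=(s>=a)&(s<a+10)
        if m.sum()>15: L.append((a+5,t[m].min(),t[m].max()))
    L=np.array(L); print('  edges (s,tmin,tmax)\n',L.round(1))
    pl=np.polyfit(L[:,0],(L[:,1]+L[:,2])/2,1); print('  mid t at s=0',pl[1].round(2),'slope deg',np.degrees(np.arctan(pl[0])).round(2))
    return O,ux,uy,n,s,t
if __name__=='__main__':
    st,im,d,o=pickle.load(open('w10.pkl','rb'))
    m=np.zeros(d.shape,bool); m[80:210,170:340]=1
    P=cloud('wrist',m,d,st); P=P[(P[:,2]>25)&(P[:,2]<105)]
    report(P,'wrist')
    D=pickle.load(open('d0.pkl','rb'))
    m=np.zeros(d.shape,bool); m[130:235,365:465]=1
    P=cloud('top',m,D['top','d']); report(P[(P[:,2]>15)&(P[:,2]<105)],'top')
    P=cloud('scene',D['scene','slope'],D['scene','d']); report(P[(P[:,2]>15)&(P[:,2]<105)],'scene')
E
python3 slopefit.py
```

```text
wrist n [-0.4179 -0.0575  0.9067] tilt 24.95 yaw 7.84 O [ 443.5  -344.     27.98] 10174
  s rng [ 26.8  37.5 115.8 151.5 151.9]
  edges (s,tmin,tmax)
 [[ 25.  -67.9  71.7]
 [ 35.  -68.   71.7]
 [ 45.  -68.   71.8]
 [ 55.  -67.6  71.3]
 [ 65.  -68.   71.4]
 [ 75.  -67.9  71.5]
 [ 85.  -68.2  71.5]
 [ 95.  -68.   71.6]
 [105.  -68.1  71.6]
 [115.  -68.   71.6]
 [125.  -67.9  71.6]
 [135.  -68.   71.8]
 [145.  -68.   71.9]]
  mid t at s=0 1.81 slope deg 0.02
top n [-0.4139 -0.0543  0.9087] tilt 24.67 yaw 7.47 O [ 443.5  -344.     28.76] 2328
  s rng [  2.8   3.8  78.6 150.1 151.1]
  edges (s,tmin,tmax)
 [[  5.  -67.9  68.1]
 [ 15.  -68.6  70.2]
 [ 25.  -67.7  70. ]
 [ 35.  -67.6  66.3]
 [ 45.  -68.4  70.3]
 [ 55.  -69.2  71.2]
 [ 65.  -67.4  70.8]
 [ 75.  -68.1  71.5]
 [ 85.  -68.4  70.9]
 [ 95.  -68.6  70.8]
 [105.  -66.8  71.3]
 [115.  -68.   70.6]
 [125.  -68.1  71.1]
 [135.  -68.8  71.6]
 [145.  -67.3  71.7]]
  mid t at s=0 0.34 slope deg 0.64
scene n [-0.4183 -0.0582  0.9065] tilt 24.98 yaw 7.92 O [ 443.5  -344.     27.31] 1659
  s rng [  0.5   2.2  81.4 151.4 152.5]
  edges (s,tmin,tmax)
 [[  5.  -70.5  71.8]
 [ 15.  -70.3  68.5]
 [ 25.  -70.6  68.5]
 [ 35.  -70.7  67.5]
 [ 45.  -70.3  69.2]
 [ 55.  -71.6  67.6]
 [ 65.  -71.   69. ]
 [ 75.  -70.5  70.1]
 [ 85.  -70.7  67.1]
 [ 95.  -70.5  68.5]
 [105.  -69.2  70. ]
 [115.  -70.5  70.4]
 [125.  -70.9  67.5]
 [135.  -71.4  67.7]
 [145.  -70.6  68.3]]
  mid t at s=0 -0.63 slope deg -0.23
```

```bash
python3 - <<'E'
from h import *
import pickle
st,im,d,o=pickle.load(open('w10.pkl','rb'))
m=np.zeros(d.shape,bool); m[100:320,150:350]=1
P=cloud('wrist',m,d,st); P=P[(P[:,2]>190)&(P[:,2]<235)]
Rm=R.from_quat(st['tcp_rot']).as_matrix(); Q=(P-st['tool_pos'])@Rm
print(np.percentile(Q,[.3,1,50,99,99.7],axis=0).round(1))
# board sides: lateral extremes at tool x 15..35
k=(Q[:,0]>5)&(Q[:,0]<30)&(abs(Q[:,1])<38)
for z0,z1 in((-2,4),(4,9),(0,14)): 
    kk=k&(Q[:,2]>z0)&(Q[:,2]<z1); print(kk.sum(),Q[kk,1].min() if kk.any() else 0,Q[kk,1].max() if kk.any() else 0, np.median(Q[kk,2]) if kk.any() else 0)
k=abs(Q[:,1])<4; print('top end x',np.percentile(Q[k,0],[99,99.8,100]))
# where does plane O lie rel to tool
E
```

```text
[[-44.1 -43.   -4.3]
 [-43.2 -38.2  -1.9]
 [  9.3  -1.    7.7]
 [ 55.4  36.3  13.8]
 [ 56.5  41.3  18.5]]
125 -37.99944312111538 37.97546129046237 0.9181253403790367
4569 -37.740573958227145 37.90204893612938 7.629232958401732
4798 -37.94100083498073 37.97546129046237 7.638001722006257
top end x [56.73368198 56.89490985 56.97776722]
```

>>> send_rows(
  deltas=[-1,-0.0063,-0.0006,-0.025,0.0114,-0.0826,0,-1,-0.0063,-0.0006,-0.025,0.0114,-0.0826,0,-1,-0.0063,-0.0006,-0.025,0.0114,-0.0826,0,-1,-0.0063,-0.0006,-0.025,0.0114,-0.0826,0,-1,-0.0063,-0.0006,-0.025,0.0114,-0.0826,0,-1,0,0,0,0,0,0,-1,0,0,0,0,0,0],
)

```text
time: 27.28
tool_pos: [461.5, -341.4, 131.7]
tcp_rot: [0.974, 0.068, 0.216, -0.014]
ft_force: [0.3, -1.5, 0.2]
gripper_width: 65.7
```

```bash
cat > chk.py <<'E'
from h import *
import sys,pickle
st=bot.sense(); Rm=R.from_quat(st['tcp_rot']).as_matrix()
ux=np.array([.8978,.1238,.4226]);n=np.array([-.4186,-.0577,.9063]);uy=np.cross(n,ux)
O=np.array([446.85,-341.7,29.7])
T=np.c_[ux,-uy,-n]
dr=R.from_matrix(T@Rm.T).as_rotvec(degrees=True)
p=st['tool_pos']-O
print('t',st['time'],'tcp',st['tool_pos'].round(1),'slope coords',(p@ux).round(1),(p@uy).round(1),(p@n).round(1),'rot err deg',dr.round(2),'F',st['ft_force'].round(1),'w',st['gripper_width'].round(1))
if len(sys.argv)>1:
    cam=sys.argv[2] if len(sys.argv)>2 else 'wrist'
    im,d=shot(cam,sys.argv[1]); pickle.dump((st,im,d),open(sys.argv[1]+'.pkl','wb'))
E
python3 chk.py w11; python3 chk.py s11 scene
```

```text
Traceback (most recent call last):
  File "chk.py", line 9, in <module>
    print('t',st['time'],'tcp',st['tool_pos'].round(1),'slope coords',(p@ux).round(1),(p@uy).round(1),(p@n).round(1),'rot err deg',dr.round(2),'F',st['ft_force'].round(1),'w',st['gripper_width'].round(1))
                                                                                                                                                                               ^^^^^^^^^^^^^^^^^^^^^^^^^
AttributeError: 'float' object has no attribute 'round'
Traceback (most recent call last):
  File "chk.py", line 9, in <module>
    print('t',st['time'],'tcp',st['tool_pos'].round(1),'slope coords',(p@ux).round(1),(p@uy).round(1),(p@n).round(1),'rot err deg',dr.round(2),'F',st['ft_force'].round(1),'w',st['gripper_width'].round(1))
                                                                                                                                                                               ^^^^^^^^^^^^^^^^^^^^^^^^^
AttributeError: 'float' object has no attribute 'round'
```

```bash
sed -i "s/st\['gripper_width'\].round(1)/round(float(st['gripper_width']),1)/" chk.py; python3 chk.py w11; python3 chk.py s11 scene
```

```text
t 27.275 tcp [ 461.5 -341.4  131.7] slope coords 56.3 -1.7 86.3 rot err deg [ 0.12  0.04 -0.08] F [ 0.3 -1.5  0.2] w 65.7
t 27.325 tcp [ 461.9 -341.6  132. ] slope coords 56.7 -1.9 86.4 rot err deg [ 0.17  0.08 -0.12] F [ 0.3  0.3 -0.9] w 65.7
```

View pics/w11.png

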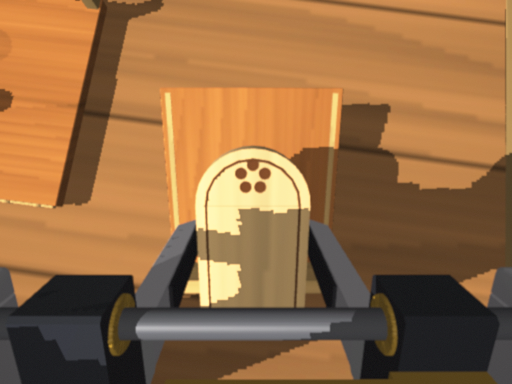

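View pics/s11.png

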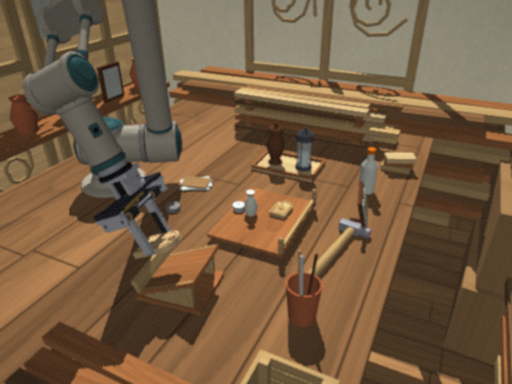

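```bash
python3 - <<'E'
from h import *
import pickle
from slopefit import plane
st,im,d=pickle.load(open('w11.pkl','rb'))
m=np.zeros(d.shape,bool); m[60:320,120:380]=1
P=cloud('wrist',m,d,st); Rm=R.from_quat(st['tcp_rot']).as_matrix(); Q=(P-st['tool_pos'])@Rm
k=(Q[:,2]>70)&(Q[:,2]<105); n,c,b=plane(P[k]); S=Q[k][b]
print('panel depth',np.percentile(S[:,2],[5,50,95]).round(2),'normal in tool',(Rm.T@n).round(4))
for a in range(-60,110,15):
    kk=(S[:,0]>=a)&(S[:,0]<a+15)
    if kk.sum()>10: print(a,kk.sum(),S[kk,1].min().round(1),S[kk,1].max().round(1))
print('top edge x',np.percentile(S[:,0],[99,99.9]).round(1))
B=Q[(Q[:,2]>5)&(Q[:,2]<10)&(abs(Q[:,1])<45)]
print('board',np.median(B[:,2]).round(2),[ (B[abs(B[:,0]-a)<3,1].min().round(1),B[abs(B[:,0]-a)<3,1].max().round(1)) for a in (20,25,30)], B[:,0].max().round(1))
# lip points
L=Q[(Q[:,0]<-40)]; print(len(L)); 
for a in range(-75,-40,5):
    kk=(Q[:,0]>=a)&(Q[:,0]<a+5)&(abs(Q[:,1])>38)&(Q[:,2]>45)&(Q[:,2]<100)
    if kk.sum(): print('lip?',a,kk.sum(),np.percentile(Q[kk,2],[5,50,95]).round(1))
E
```

```text
panel depth [85.32 86.43 87.44] normal in tool [ 2.e-04  9.e-04 -1.e+00]
-60 29 -51.4 49.5
-30 267 -71.7 67.9
-15 819 -71.5 68.0
0 908 -71.8 67.9
15 1240 -71.8 68.0
30 1856 -71.8 68.2
45 3118 -71.7 68.0
60 3432 -71.6 68.2
75 3500 -71.8 68.3
90 339 -71.3 67.4
top edge x [91.  91.1]
board 8.1 [(np.float64(-33.8), np.float64(32.0)), (np.float64(-33.6), np.float64(31.7)), (np.float64(-33.5), np.float64(31.5))] 56.6
5808
lip? -70 100 [55.7 56.7 57.7]
lip? -65 151 [55.5 56.6 57.5]
lip? -60 361 [56.1 63.7 84.4]
lip? -55 12 [85.5 86.4 87.1]
```

>>> send_rows(
  deltas=[-1,0.0078,0.0022,-0.017,0,0,0,-1,0.0078,0.0011,-0.017,0,0,0,-1,0.0078,0.0011,-0.017,0,0,0,-1,0.0052,0.0007,-0.0113,0,0,0,-1,0,0,0,0,0,0,-1,0,0,0,0,0,0],
)

```text
time: 28.12
tool_pos: [483.4, -336.9, 80.7]
tcp_rot: [0.974, 0.067, 0.216, -0.015]
ft_force: [0.4, -0.2, -1.0]
gripper_width: 65.8
```

```bash
cat > rel.py <<'E'
from h import *
import pickle,sys
from slopefit import plane
st,im,d=pickle.load(open(sys.argv[1]+'.pkl','rb'))
m=np.zeros(d.shape,bool); m[5:330,90:410]=1
P=cloud('wrist',m,d,st); Rm=R.from_quat(st['tcp_rot']).as_matrix(); Q=(P-st['tool_pos'])@Rm
lo,hi=float(sys.argv[2]),float(sys.argv[3])
k=(Q[:,2]>lo)&(Q[:,2]<hi)&(abs(Q[:,1])<80)&(Q[:,0]>-60); n,c,b=plane(P[k]); S=Q[k][b]
print('panel depth',np.median(S[:,2]).round(2),'normal in tool',(Rm.T@n).round(4),'top',np.percentile(S[:,0],99.5).round(1))
for a in (30,50,70):
    kk=abs(S[:,0]-a)<8
    if kk.sum()>10: print(a,S[kk,1].min().round(1),S[kk,1].max().round(1),'mid',((S[kk,1].min()+S[kk,1].max())/2).round(2))
zb=float(sys.argv[4])
B=Q[(abs(Q[:,2]-zb)<3)&(abs(Q[:,1])<45)]
print('plaque face',np.median(B[:,2]).round(2),[ (B[abs(B[:,0]-a)<3,1].min().round(1),B[abs(B[:,0]-a)<3,1].max().round(1)) for a in (20,25)], 'tip',B[:,0].max().round(1))
E
python3 chk.py w12; python3 rel.py w12 17 40 8
```

```text
t 28.125 tcp [ 483.4 -336.9   80.7] slope coords 55.0 -0.2 30.7 rot err deg [ 0.03  0.03 -0.05] F [ 0.4 -0.2 -1. ] w 65.8bash:  1300 Killed                     python3 rel.py w12 17 40 8
```

View pics/w12.png

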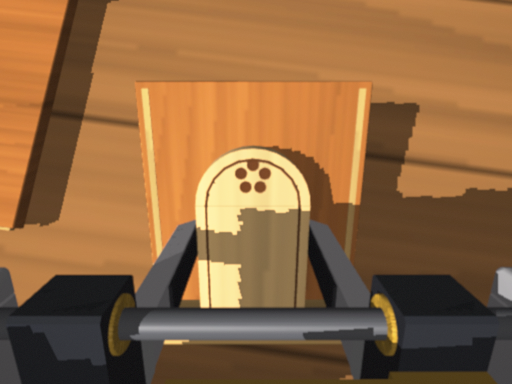

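```bash
sed -i 's/np.linalg.svd(Q-c)\[2\]/np.linalg.svd(Q-c,full_matrices=False)[2]/' slopefit.py;  python3 rel.py w12 17 40 8
```

```text
panel depth 30.86 normal in tool [ 2.e-04 -1.e-04 -1.e+00] top 92.2
30 -70.2 69.7 mid -0.26
50 -70.2 69.6 mid -0.34
70 -70.4 69.6 mid -0.41
plaque face 8.11 [(np.float64(-33.8), np.float64(32.0)), (np.float64(-33.7), np.float64(31.7))] tip 56.6
```

>>> send_rows(
  deltas=[-1,0.0021,-0.0003,-0.0045,0,0,0,-1,0.0021,0,-0.0045,0,0,0,-1,0,0,0,0,0,0,-1,0,0,0,0,0,0],
)

```text
time: 28.68
tool_pos: [486.7, -336.9, 73.4]
tcp_rot: [0.974, 0.067, 0.216, -0.015]
ft_force: [0.1, -0.4, -1.2]
gripper_width: 66.0
```

```bash
python3 chk.py w13; python3 rel.py w13 12 32 8
```

```text
t 28.675 tcp [ 486.7 -336.9   73.4] slope coords 54.8 -0.7 22.7 rot err deg [ 0.02  0.02 -0.05] F [ 0.1 -0.4 -1.2] w 66.0
panel depth 22.88 normal in tool [ 4.e-04 -2.e-04 -1.e+00] top 92.8
30 -70.6 69.3 mid -0.64
50 -70.8 69.2 mid -0.81
70 -70.7 69.0 mid -0.84
plaque face 8.11 [(np.float64(-33.7), np.float64(31.8)), (np.float64(-33.6), np.float64(31.8))] tip 56.5
```

>>> send_rows(
  deltas=[-1,-0.0013,-0.0002,-0.002,0,0,0,-1,0,0,0,0,0,0,-1,0,0,0,0,0,0],
)

```text
time: 29.1
tool_pos: [485.7, -337.2, 72.0]
tcp_rot: [0.974, 0.067, 0.216, -0.015]
ft_force: [0.8, -0.1, 1.2]
gripper_width: 65.7
```

```bash
python3 chk.py w14; python3 rel.py w14 12 30 8
```

```text
t 29.1 tcp [ 485.7 -337.2   72. ] slope coords 53.3 -0.9 21.8 rot err deg [ 0.04  0.03 -0.05] F [ 0.8 -0.1  1.2] w 65.7
panel depth 21.98 normal in tool [ 4.e-04 -2.e-04 -1.e+00] top 94.3
30 -71.0 69.0 mid -0.97
50 -70.8 69.1 mid -0.85
70 -70.8 69.0 mid -0.9
plaque face 8.12 [(np.float64(-33.8), np.float64(32.0)), (np.float64(-33.6), np.float64(31.7))] tip 56.5
```

>>> send_rows(
  deltas=[-1,-0.0008,-0.0001,-0.0012,0,0,0,-1,0,0,0,0,0,0,-1,0,0,0,0,0,0],
)

```text
time: 29.52
tool_pos: [485.6, -337.2, 71.9]
tcp_rot: [0.974, 0.067, 0.217, -0.015]
ft_force: [0.2, 0.5, 5.1]
gripper_width: 65.8
```

```bash
python3 chk.py w15; python3 rel.py w15 12 30 8
```

```text
t 29.525 tcp [ 485.6 -337.2   71.9] slope coords 53.2 -0.9 21.8 rot err deg [ 0.03  0.12 -0.04] F [0.2 0.5 5.1] w 65.8
panel depth 22.05 normal in tool [ 1.8e-03 -2.0e-04 -1.0e+00] top 94.3
30 -71.1 68.9 mid -1.1
50 -71.1 69.1 mid -1.04
70 -70.9 68.9 mid -1.03
plaque face 8.09 [(np.float64(-33.7), np.float64(31.9)), (np.float64(-33.6), np.float64(31.8))] tip 56.7
```

>>> send_rows(
  deltas=[0.72,0,0,0,0,0,0,0.72,0,0,0,0,0,0,0.72,0,0,0,0,0,0,0.72,-0.002,-0.0003,0.0043,0,0,0,0.72,-0.0078,-0.0011,0.017,0,0,0,0.72,-0.0078,-0.0011,0.017,0,0,0,0.72,-0.0078,-0.0011,0.017,0,0,0,0.72,-0.0078,-0.0011,0.017,0,0,0,0.72,0,0,0,0,0,0],
)

```text
time: 30.7
tool_pos: [458.4, -341.9, 130.4]
tcp_rot: [0.974, 0.067, 0.217, -0.013]
ft_force: [0.1, 0.6, 0.4]
gripper_width: 80.8
```

```bash
python3 chk.py w16; python3 rel.py w16 75 100 69;
```

```text
t 30.7 tcp [ 458.4 -341.9  130.4] slope coords 52.9 -1.8 86.5 rot err deg [ 0.17  0.11 -0.01] F [0.1 0.6 0.4] w 80.8
panel depth 86.69 normal in tool [ 6.0e-04  2.9e-03 -1.0e+00] top 94.0
30 -72.1 68.1 mid -2.01
50 -71.8 67.8 mid -2.0
70 -72.0 68.1 mid -1.95
plaque face 71.65 [(np.float64(-34.6), np.float64(30.7)), (np.float64(-34.5), np.float64(30.5))] tip 55.7
```

View pics/w16.png

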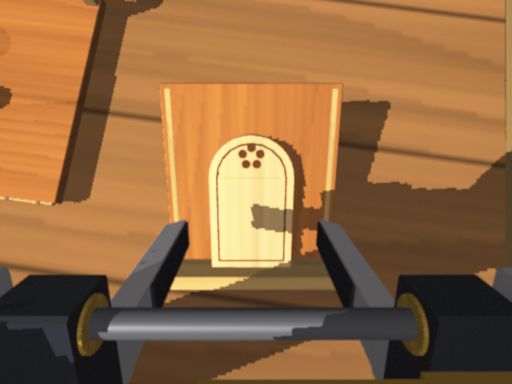

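>>> send_rows(
  deltas=[0.6,0,0,0.03,-0.0142,0.1032,0,0.6,0,0,0.03,-0.0142,0.1032,0,0.6,0,0,0.03,-0.0142,0.1032,0,0.6,0,0,0.03,-0.0142,0.1032,0,0.6,0.0175,0.043,-0.0035,0,0,0.1216,0.6,0.0175,0.043,-0.0035,0,0,0.1216,0.6,0.0175,0.043,-0.0035,0,0,0.1216,0.6,0.0175,0.043,-0.0035,0,0,0.1216,0.6,0.0175,0.043,-0.0035,0,0,0.1216,0.6,0.0175,0.043,-0.0035,0,0,0.1216,0.6,0.0175,0.043,-0.0035,0,0,0.1216,0.6,0.0175,0.043,-0.0035,0,0,0.1216,0.6,0.0175,0.043,-0.0035,0,0,0.1216,0.6,0.0175,0.043,-0.0035,0,0,0.1216,0.6,0.0175,0.043,-0.0035,0,0,0.1216,0.6,0,0,0,0,0,0,0.6,0,0,0,0,0,0],
)

```text
time: 32.88
tool_pos: [611.9, 37.1, 193.2]
tcp_rot: [0.719, 0.695, -0.001, -0.0]
ft_force: [-0.4, -0.2, -0.0]
gripper_width: 75.3
```

```bash
python3 pl.py w17; python3 - <<'E'
from h import *
import pickle
st,im,d,o=pickle.load(open('w17.pkl','rb')); P=o['tablet']; P=P[(P[:,2]>30)&(P[:,2]<42)]
print(st['tcp_rot'].round(4))
L=[]
for y in range(6,56,5):
    k=abs(P[:,1]-y)<2.5
    L.append((y,P[k,0].min(),P[k,0].max()))
L=np.array(L);print(L.round(1)); print('angle dev',np.degrees(np.polyfit(L[:,0],L[:,1],1)[0]),np.degrees(np.polyfit(L[:,0],L[:,2],1)[0]))
E
```

```text
no board
no tablet
[611.9   37.13 193.25] -1.8700714728295151Traceback (most recent call last):
  File "<stdin>", line 3, in <module>
KeyError: 'tablet'
```

View pics/w17.png

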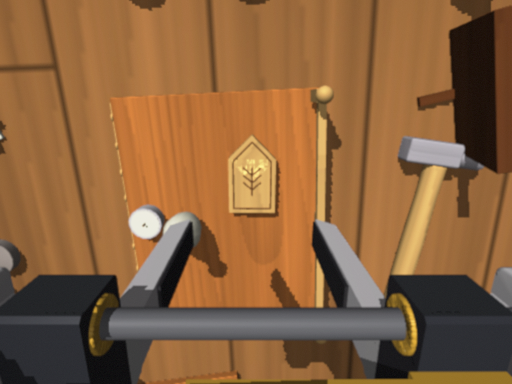

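```bash
cat > tab.py <<'E'
from h import *
import sys
st=bot.sense(); im,d=shot('wrist',sys.argv[1])
m=np.zeros(d.shape,bool); m[:300,190:320]=1
P=cloud('wrist',m,d,st); P=P[(P[:,2]>31)&(P[:,2]<41)&(P[:,0]>575)&(P[:,0]<655)&(P[:,1]>-10)&(P[:,1]<95)]
L=[]
for y in range(6,56,5):
    k=abs(P[:,1]-y)<2.5
    if k.sum()>3: L.append((y,P[k,0].min(),P[k,0].max()))
L=np.array(L);print(L.round(1)); print('angle dev',np.degrees(np.polyfit(L[:,0],L[:,1],1)[0]),np.degrees(np.polyfit(L[:,0],L[:,2],1)[0]))
print('y rng',P[:,1].min(),P[:,1].max(),'z',np.median(P[:,2]),'tcp',st['tool_pos'],heading(st))
E
python3 tab.py w18
```

```text
[[  6.  586.6 636.2]
 [ 11.  586.8 636.2]
 [ 16.  587.2 636.3]
 [ 21.  587.5 636.4]
 [ 26.  587.8 636.5]
 [ 31.  588.1 636.6]
 [ 36.  587.5 636.6]
 [ 41.  587.5 636.7]
 [ 46.  587.9 637.9]
 [ 51.  588.1 637.9]]
angle dev 1.5558519319033257 2.072927769872303
y rng 0.6928344074679131 84.52155352290089 z 35.499236470093706 tcp [612.0607732   36.38930576 193.9189402 ] -1.9388653762231969
```

>>> send_rows(
  deltas=[0.6,0.0003,-0.0015,-0.03,0,0,0,0.6,0,0,-0.04,0,0,0,0.6,0,0,-0.04,0,0,0,0.6,0,0,-0.035,0,0,0,0.6,0,0,-0.02,0,0,0,0.6,0,0,-0.015,0,0,0,0.6,0,0,0,0,0,0,0.6,0,0,0,0,0,0],
)

```text
time: 34.08
tool_pos: [613.4, 36.2, 50.9]
tcp_rot: [0.718, 0.696, 0.001, 0.001]
ft_force: [0.2, 0.1, 0.5]
gripper_width: 75.0
```

>>> send_rows(
  deltas=[0.6,-0.001,-0.001,-0.004,0,0,0,0.6,0,0,-0.004,0,0,0,0.6,0,0,0,0,0,0],
)

```text
time: 34.45
tool_pos: [611.8, 35.5, 43.4]
tcp_rot: [0.718, 0.696, 0.0, -0.0]
ft_force: [-1.3, -1.1, -0.2]
gripper_width: 75.2
```

```bash
python3 tab.py w19
```

```text
[[  6.  586.  635.6]
 [ 11.  586.3 636.3]
 [ 16.  586.8 636.2]
 [ 21.  586.4 636.3]
 [ 26.  586.8 650.7]
 [ 31.  575.1 650.9]
 [ 36.  575.3 651. ]
 [ 41.  575.5 652.4]
 [ 46.  575.6 653.1]
 [ 51.  587.9 637.4]]
angle dev -11.033156884497604 17.95392600718537
y rng 0.21409143402529196 85.11492559305849 z 35.469422315201825 tcp [611.80310708  35.47926233  43.4379354 ] -1.8365830091555353
```

View pics/w19.png

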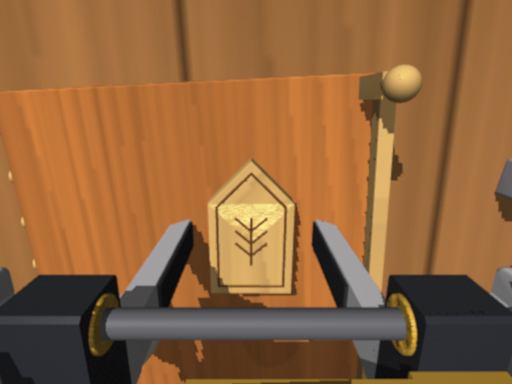

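The tablet sits between the jaws (cols 209–295), aligned. I'll raise 1 mm and close.

>>> send_rows(
  deltas=[0.6,0,0,0.0013,0,0,0,-1,0,0,0,0,0,0,-1,0,0,0,0,0,0,-1,0,0,0,0,0,0,-1,0,0,0,0,0,0,-1,0,0,0,0,0,0,-1,0,0,0,0,0,0,-1,0,0,0,0,0,0],
  newtons=15,
)

```text
time: 35.5
tool_pos: [611.8, 35.5, 44.6]
tcp_rot: [0.718, 0.696, 0.0, -0.0]
ft_force: [-1.1, -0.2, 0.3]
gripper_width: 49.8
```

>>> send_rows(
  deltas=[-1,0,0,0.015,0,0,0,-1,0,0,0.03,0,0,0,-1,0,0,0.045,0,0,0,-1,0,0,0.05,0,0,0,-1,0,0,0.05,0,0,0,-1,0,0,0.03,0,0,0,-1,0,0,0.012,0,0,0,-1,-0.0193,-0.043,0,0,0,-0.1217,-1,-0.0193,-0.043,0,0,0,-0.1217,-1,-0.0193,-0.043,0,0,0,-0.1217,-1,-0.0193,-0.043,0,0,0,-0.1217,-1,-0.0193,-0.043,0,0,0,-0.1217,-1,-0.0193,-0.043,0,0,0,-0.1217,-1,-0.0193,-0.043,0,0,0,-0.1217,-1,-0.0193,-0.043,0,0,0,-0.1217,-1,-0.0193,-0.043,0,0,0,-0.1217,-1,-0.0193,-0.043,0,0,0,-0.1217,-1,-0.0193,-0.043,0,0,0,-0.1217,-1,0,0,0,0,0,0,-1,0,0,0,0,0,0],
)

```text
time: 38.0
tool_pos: [441.8, -342.2, 229.6]
tcp_rot: [0.998, 0.069, -0.0, -0.001]
ft_force: [-0.8, 0.1, 1.0]
gripper_width: 50.1
```

>>> send_rows(
  deltas=[-1,0,0,-0.02,0.0114,-0.0826,0,-1,0,0,-0.025,0.0114,-0.0826,0,-1,0,0,-0.025,0.0114,-0.0826,0,-1,0,0,-0.025,0.0114,-0.0826,0,-1,0,0,-0.02,0.0114,-0.0826,0,-1,0,0,0,0,0,0,-1,0,0,0,0,0,0],
)

```text
time: 38.88
tool_pos: [442.9, -343.0, 139.1]
tcp_rot: [0.974, 0.067, 0.216, -0.014]
ft_force: [0.6, -0.8, -0.5]
gripper_width: 50.1
```

```bash
python3 chk.py w20; cat > rel2.py <<'E'
from h import *
import pickle,sys
st,im,d=pickle.load(open(sys.argv[1]+'.pkl','rb'))
m=np.zeros(d.shape,bool); m[5:330,90:410]=1
P=cloud('wrist',m,d,st); Rm=R.from_quat(st['tcp_rot']).as_matrix(); Q=(P-st['tool_pos'])@Rm
for a in sys.argv[2:]:
    nm,z0,z1,yl,xs=a.split(','); z0,z1,yl=float(z0),float(z1),float(yl)
    B=Q[(Q[:,2]>z0)&(Q[:,2]<z1)&(abs(Q[:,1])<yl)]
    print(nm,len(B),'z',np.median(B[:,2]).round(2),'x',np.percentile(B[:,0],[.3,99.7]).round(1),'max',B[:,0].max().round(1))
    for x in xs.split('/'):
        k=abs(B[:,0]-float(x))<3
        if k.sum()>5: print('   x',x,B[k,1].min().round(1),B[k,1].max().round(1),'mid',((B[k,1].min()+B[k,1].max())/2).round(2))
E
python3 rel2.py w20 tab,5,13,40,10/15/20 board,70,82,45,60/65/0/10 panel,85,100,78,20/60/90
```

```text
t 38.875 tcp [ 442.9 -343.   139.1] slope coords 42.5 -0.8 100.9 rot err deg [ 0.06  0.03 -0.05] F [ 0.6 -0.8 -0.5] w 50.1
tab 9472 z 9.62 x [-34.   47.1] max 49.4
   x 10 -37.3 35.5 mid -0.92
   x 15 -25.9 24.1 mid -0.92
   x 20 -25.8 24.1 mid -0.89
board 64 z 71.08 x [-54.  -42.6] max -42.6
panel 5352 z 87.6 x [-43.4 103.6] max 104.4
   x 20 -67.7 67.0 mid -0.33
   x 60 -68.6 67.5 mid -0.56
   x 90 -66.3 65.6 mid -0.39
```

View pics/w20.png

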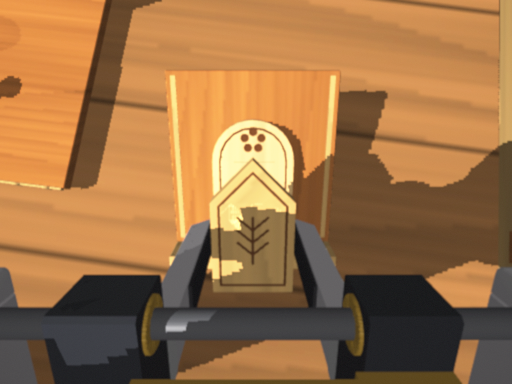

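```bash
python3 rel2.py w20 board,85,91,45,30/50/55/60 panel,99,106,78,20/40/60/90
```

```text
board 3871 z 87.25 x [ 7.7 66.5] max 67.2
   x 30 -33.2 32.5 mid -0.35
   x 50 -30.0 29.3 mid -0.35
   x 55 -27.6 26.7 mid -0.48
   x 60 -23.5 22.6 mid -0.42
panel 18965 z 101.08 x [-114.4  104.5] max 104.7
   x 20 -70.1 68.5 mid -0.8
   x 40 -70.6 69.1 mid -0.75
   x 60 -70.6 69.4 mid -0.61
   x 90 -70.9 69.2 mid -0.83
```

>>> send_rows(
  deltas=[-1,0.006,0.0007,-0.018,0,0,0,-1,0.006,0.0007,-0.018,0,0,0,-1,0.006,0.0007,-0.018,0,0,0,-1,0.006,0.0006,-0.0175,0,0,0,-1,0,0,0,0,0,0,-1,0,0,0,0,0,0],
)

```text
time: 39.67
tool_pos: [461.2, -340.7, 80.8]
tcp_rot: [0.974, 0.067, 0.216, -0.015]
ft_force: [-0.7, 0.1, -0.4]
gripper_width: 50.0
```

```bash
python3 chk.py w21; python3 rel2.py w21 tab,5,13,40,15/20 board,22,32,45,30/50/55/60/65 panel,37,48,78,40/60/90
```

```text
t 39.675 tcp [ 461.2 -340.7   80.8] slope coords 34.6 -1.0 40.3 rot err deg [-0.04  0.01 -0.  ] F [-0.7  0.1 -0.4] w 50.0
tab 11143 z 9.73 x [-45.8  46.9] max 49.7
   x 15 -26.0 24.2 mid -0.92
   x 20 -25.9 24.0 mid -0.94
board 6850 z 26.65 x [-35.2  74.6] max 75.2
   x 30 -34.0 32.1 mid -0.97
   x 50 -33.1 31.4 mid -0.87
   x 55 -32.3 30.0 mid -1.16
   x 60 -30.1 27.7 mid -1.18
   x 65 -26.4 24.6 mid -0.9
panel 29996 z 40.43 x [-33.9 112.6] max 113.4
   x 40 -70.7 68.8 mid -0.98
   x 60 -71.0 68.8 mid -1.08
   x 90 -71.0 68.9 mid -1.04
```

View pics/w21.png

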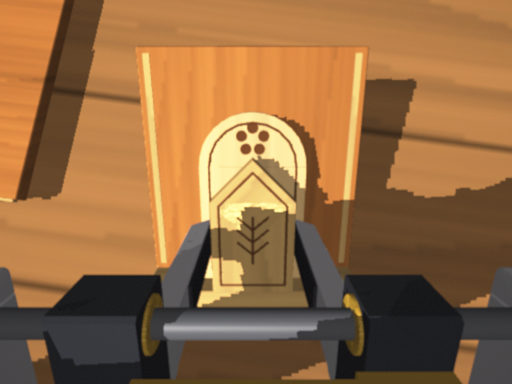

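>>> send_rows(
  deltas=[-1,0.0019,0.0003,-0.0025,0,0,0,-1,0.001,0.0001,-0.0022,0,0,0,-1,0,0,0,0,0,0,-1,0,0,0,0,0,0],
)

```text
time: 40.22
tool_pos: [463.5, -340.5, 77.3]
tcp_rot: [0.974, 0.067, 0.216, -0.015]
ft_force: [0.5, 0.3, 0.1]
gripper_width: 50.1
```

```bash
python3 chk.py w22; python3 rel2.py w22 tab,5,13,40,15/20 board,18,27,45,50/60 panel,32,44,78,40/60
```

```text
t 40.225 tcp [ 463.5 -340.5   77.3] slope coords 35.2 -1.1 36.1 rot err deg [-0.01  0.03  0.01] F [0.5 0.3 0.1] w 50.1
tab 11208 z 9.5 x [-43.4  47. ] max 49.5
   x 15 -25.9 24.1 mid -0.92
   x 20 -25.9 24.0 mid -0.98
board 7073 z 22.45 x [-35.9  73.7] max 74.3
   x 50 -33.1 31.2 mid -0.97
   x 60 -29.6 27.6 mid -1.01
panel 30992 z 36.24 x [-35.  111.9] max 112.7
   x 40 -71.1 68.5 mid -1.3
   x 60 -71.0 68.5 mid -1.23
```

>>> send_rows(
  deltas=[-1,-0.0006,-0.0001,-0.0014,0,0,0,-1,0,0,0,0,0,0,-1,0,0,0,0,0,0],
)

```text
time: 40.65
tool_pos: [463.2, -340.6, 76.4]
tcp_rot: [0.974, 0.067, 0.216, -0.015]
ft_force: [0.2, -0.5, 2.6]
gripper_width: 50.1
```

```bash
python3 chk.py w23; python3 rel2.py w23 tab,5,13,40,15/20 board,18,27,45,50/60 panel,32,44,78,40/60
```

```text
t 40.65 tcp [ 463.2 -340.6   76.4] slope coords 34.5 -1.2 35.4 rot err deg [-0.01  0.05  0.02] F [ 0.2 -0.5  2.6] w 50.1
tab 11114 z 9.49 x [-42.8  46.9] max 49.4
   x 15 -26.0 24.0 mid -0.98
   x 20 -25.8 24.0 mid -0.9
board 7199 z 21.79 x [-35.   74.3] max 74.9
   x 50 -33.5 31.1 mid -1.18
   x 60 -30.2 27.6 mid -1.26
panel 31476 z 35.6 x [-34.1 112.9] max 113.2
   x 40 -71.5 69.2 mid -1.15
   x 60 -71.6 68.6 mid -1.48
```

>>> send_rows(
  deltas=[-1,-0.0004,-0.0001,-0.0006,0,0,0,-1,0,0,0,0,0,0,0.4,0,0,0,0,0,0,0.4,0,0,0,0,0,0,0.4,0,0,0,0,0,0,0.4,-0.002,-0.0003,0.0043,0,0,0,0.4,-0.0078,-0.0011,0.017,0,0,0,0.4,-0.0078,-0.0011,0.017,0,0,0,0.4,-0.0078,-0.0011,0.017,0,0,0,0.4,-0.0078,-0.0011,0.017,0,0,0,0.4,0,0,0,0,0,0],
)

```text
time: 42.08
tool_pos: [436.2, -345.3, 135.1]
tcp_rot: [0.974, 0.067, 0.217, -0.013]
ft_force: [1.0, -0.4, -0.5]
gripper_width: 65.5
```

```bash
python3 chk.py w24; python3 rel2.py w24 tab,70,80,40,-20/0/15 board,83,91,45,45/55/60 panel,97,105,78,40/60
```

```text
t 42.075 tcp [ 436.2 -345.3  135.1] slope coords 34.5 -2.1 100.2 rot err deg [0.14 0.11 0.05] F [ 1.  -0.4 -0.5] w 65.5
tab 6544 z 74.27 x [-45.9  46.7] max 49.5
   x -20 -26.8 22.7 mid -2.0
   x 0 -27.1 23.0 mid -2.05
   x 15 -26.7 22.7 mid -2.0
board 4765 z 86.6 x [-35.3  74.1] max 74.9
   x 45 -35.0 30.2 mid -2.4
   x 55 -33.1 28.3 mid -2.37
   x 60 -31.2 26.5 mid -2.35
panel 21557 z 100.47 x [-112.   112.6] max 112.8
   x 40 -71.8 67.1 mid -2.31
   x 60 -72.4 67.3 mid -2.57
```

View pics/w24.png

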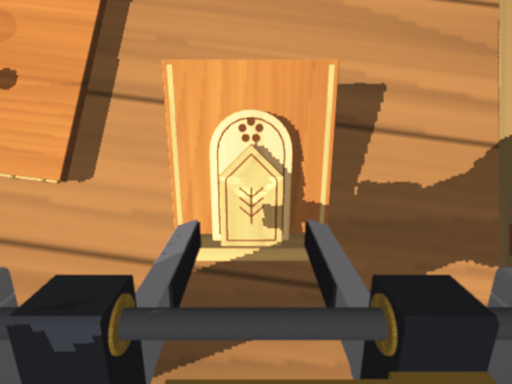

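>>> send_rows(
  deltas=[0.9,0,0,0.05,-0.0142,0.1032,0,0.9,0,0,0.05,-0.0142,0.1032,0,0.9,0,0,0.05,-0.0142,0.1032,0,0.9,0,0,0.05,-0.0142,0.1032,0,0.9,0.0098,0.0545,0,0,0,0.0856,0.9,0.0098,0.0545,0,0,0,0.0856,0.9,0.0098,0.0545,0,0,0,0.0856,0.9,0.0098,0.0545,0,0,0,0.0856,0.9,0.0098,0.0545,0,0,0,0.0856,0.9,0.0098,0.0545,0,0,0,0.0856,0.9,0.0098,0.0545,0,0,0,0.0856,0.9,0.0098,0.0545,0,0,0,0.0856,0.9,0.0098,0.0545,0,0,0,0.0856,0.9,0.0098,0.0545,0,0,0,0.0856,0.9,0.0098,0.0545,0,0,0,0.0856,0.9,0.0098,0.0545,0,0,0,0.0856,0.9,0.0098,0.0545,0,0,0,0.0856,0.9,0.0098,0.0545,0,0,0,0.0856,0.9,0.0098,0.0545,0,0,0,0.0856,0.9,0.0098,0.0545,0,0,0,0.0856],
)

```text
time: 44.62
tool_pos: [561.5, 354.9, 292.3]
tcp_rot: [0.706, 0.708, -0.001, -0.001]
ft_force: [1.4, 1.0, -0.0]
gripper_width: 89.4
```

>>> send_rows(
  deltas=[0.9,0,0,0,0,0,0,0.9,0,0,0,0,0,0],
)

```text
time: 44.88
tool_pos: [561.2, 352.7, 292.5]
tcp_rot: [0.707, 0.707, -0.001, -0.0]
ft_force: [-0.2, -0.9, 0.5]
gripper_width: 89.4
```

```bash
python3 - <<'E'
from h import *
st=bot.sense(); print(st['time'],st['tool_pos'].round(2),heading(st),st['tcp_rot'].round(4))
st,im,d,o=look('wrist','w25',['lantern','urn'])
for l,r,zr in (('lantern',29,(116,136)),('urn',26,(124,140))):
    if l in o:
        P=o[l];Q=P[(P[:,2]>zr[0])&(P[:,2]<zr[1])];print(l,len(Q),circ(Q,r).round(1) if len(Q)>9 else '')
shot('top','t25')
E
```

```text
44.875 [561.21 352.73 292.47] -0.0017684535196524265 [ 7.071e-01  7.071e-01 -1.100e-03 -3.000e-04]
lantern 0.76 med [563.1 363.5 142.6] min [537.8 331.6  18.9] max [589.1 383.7 161.9]
urn 0.85 med [463.8 362.6 142. ] min [432.3 332.4  13.5] max [484.5 384.9 162.2]
lantern 117 [563.3 355.2]
urn 213 [453.4 354.8]
```

View pics/w25.png

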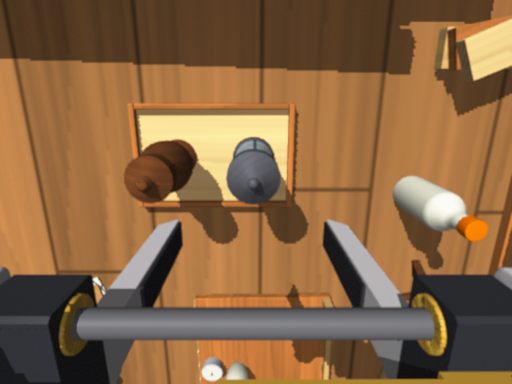

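View pics/t25.png

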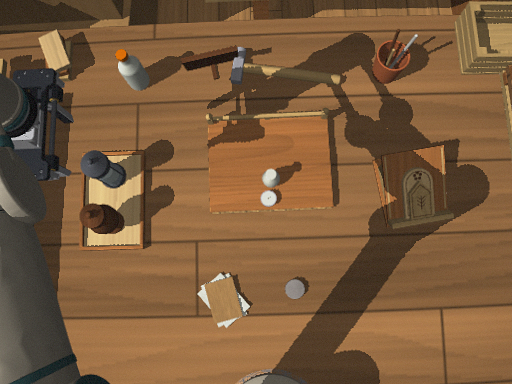

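>>> send_rows(
  deltas=[0.9,0.0015,0.0014,-0.02,0,0,0,0.9,0,0,-0.04,0,0,0,0.9,0,0,-0.05,0,0,0,0.9,0,0,-0.045,0,0,0,0.9,0,0,-0.03,0,0,0,0.9,0,0,-0.016,0,0,0,0.9,0,0,-0.005,0,0,0,0.9,0,0,0,0,0,0,0.9,0,0,0,0,0,0],
)

```text
time: 46.2
tool_pos: [563.5, 354.7, 129.8]
tcp_rot: [0.707, 0.707, 0.001, 0.0]
ft_force: [1.1, -0.0, -0.4]
gripper_width: 89.4
```

>>> send_rows(
  deltas=[0.9,-0.0012,-0.001,-0.0033,0,0,0,0.9,0,0,0,0,0,0,0.9,0,0,0,0,0,0],
)

```text
time: 46.58
tool_pos: [561.9, 353.6, 126.1]
tcp_rot: [0.707, 0.707, 0.0, -0.0]
ft_force: [0.2, -0.1, -0.0]
gripper_width: 89.4
```

>>> send_rows(
  deltas=[-1,0,0,0.0006,0,0,0,-1,0,0,0,0,0,0,-1,0,0,0,0,0,0,-1,0,0,0,0,0,0,-1,0,0,0,0,0,0,-1,0,0,0,0,0,0,-1,0,0,0,0,0,0],
  newtons=20,
)

```text
time: 47.45
tool_pos: [561.8, 353.6, 126.5]
tcp_rot: [0.707, 0.707, 0.0, -0.0]
ft_force: [0.5, 0.3, -0.3]
gripper_width: 57.6
```

>>> send_rows(
  deltas=[-1,0,0,0.01,0,0,0,-1,0,0,0.03,0,0,0,-1,0,0,0.045,0,0,0,-1,0,0,0.045,0,0,0,-1,0,-0.01,0.035,0,0,0,-1,-0.002,-0.025,0,0,0,0,-1,-0.003,-0.037,0,0,0,0,-1,-0.0035,-0.045,0,0,0,0,-1,-0.0035,-0.045,0,0,0,0,-1,-0.0035,-0.045,0,0,0,0,-1,-0.0035,-0.045,0,0,0,0,-1,-0.0035,-0.045,0,0,0,0,-1,-0.0035,-0.045,0,0,0,0,-1,-0.0035,-0.045,0,0,0,0,-1,-0.0035,-0.045,0,0,0,0,-1,-0.0035,-0.045,0,0,0,0,-1,-0.003,-0.04,0,0,0,0,-1,-0.0035,-0.035,0,0,0,0,-1,0,0,0,0,0,0,-1,0,0,0,0,0,0],
)

```text
time: 49.95
tool_pos: [526.2, -87.8, 257.2]
tcp_rot: [0.707, 0.707, -0.0, -0.002]
ft_force: [0.4, -0.3, -3.9]
gripper_width: 57.2
```

>>> send_rows(
  deltas=[-1,0.004,0,-0.02,0,0,0,-1,0,0,-0.03,0,0,0,-1,0,0,-0.03,0,0,0,-1,0,0,-0.025,0,0,0,-1,0,0,-0.018,0,0,0,-1,0,0,-0.01,0,0,0,-1,0,0,0,0,0,0,-1,0,0,0,0,0,0,-1,0,0,0,0,0,0],
)

```text
time: 51.08
tool_pos: [531.2, -88.2, 152.8]
tcp_rot: [0.707, 0.707, 0.0, 0.0]
ft_force: [-0.6, -0.6, -4.6]
gripper_width: 57.6
```

```bash
python3 - <<'E'
from h import *
st=bot.sense(); print(st['tool_pos'].round(2),st['tcp_rot'].round(4)); shot('wrist','w26')
E
```

```text
[531.19 -88.23 152.85] [7.070e-01 7.072e-01 5.000e-04 5.000e-04]
```

View pics/w26.png

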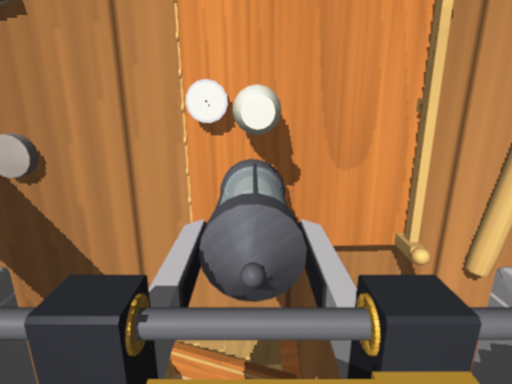

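>>> send_rows(
  deltas=[-1,-0.0008,0.0004,-0.006,0,0,0,-1,0,0,-0.005,0,0,0,-1,0,0,0,0,0,0,-1,0,0,0,0,0,0],
)

```text
time: 51.62
tool_pos: [529.9, -87.7, 143.2]
tcp_rot: [0.707, 0.707, 0.0, -0.0]
ft_force: [-0.4, 0.6, -4.1]
gripper_width: 57.8
```

>>> send_rows(
  deltas=[-1,0.0004,0,-0.001,0,0,0,-1,0,0,-0.0004,0,0,0,-1,0,0,0,0,0,0],
)

```text
time: 52.0
tool_pos: [530.3, -87.9, 142.7]
tcp_rot: [0.707, 0.707, -0.0, 0.0]
ft_force: [-1.7, -1.7, 0.9]
gripper_width: 57.5
```

>>> send_rows(
  deltas=[0.9,0,0,0,0,0,0,0.9,0,0,0,0,0,0,0.9,0,0,0,0,0,0,0.9,0,0,0,0,0,0,0.9,0,0,0.02,0,0,0,0.9,0,0,0.045,0,0,0,0.9,0,0,0.05,0,0,0,0.9,-0.004,0.02,0.04,0,0,0,0.9,-0.007,0.04,0.025,0,0,0,0.9,-0.009,0.05,0,0,0,0,0.9,-0.0095,0.055,0,0,0,0,0.9,-0.0095,0.055,0,0,0,0,0.9,-0.0095,0.055,0,0,0,0,0.9,-0.0095,0.055,0,0,0,0,0.9,-0.0095,0.055,0,0,0,0,0.9,-0.0095,0.055,0,0,0,0,0.9,-0.0095,0.05,0,0,0,0,0.9,-0.0095,0.0365,0,0,0,0,0.9,0,0.025,0,0,0,0,0.9,0,0,0,0,0,0],
)

```text
time: 54.5
tool_pos: [453.7, 354.2, 285.8]
tcp_rot: [0.706, 0.708, -0.0, -0.0]
ft_force: [0.8, 0.2, 0.5]
gripper_width: 89.4
```

```bash
python3 - <<'E'
from h import *
st=bot.sense(); print(st['time'],st['tool_pos'].round(2),heading(st),st['tcp_rot'].round(4))
st,im,d,o=look('top','t27',['lantern','vase','tealight','board','tablet'])
P=o['lantern'];Q=P[(P[:,2]>134)&(P[:,2]<150)];print('lantern',len(Q),circ(Q,29).round(1) if len(Q)>9 else '')
E
```

```text
54.5 [453.72 354.17 285.83] 0.09913583815713922 [ 7.065e-01  7.077e-01 -1.000e-04 -1.000e-04]
lantern 0.83 med [521.3 -85.9 156.4] min [ 501.8 -116.6   25.4] max [555.6 -61.4 175.8]
vase 0.55 med [528.9 -16.1  72.5] min [516.2 -34.1  46. ] max [546.8   1.2  99.8]
tealight 0.55 med [490.7  -8.7  39.5] min [476.9 -24.9  35.8] max [506.2   7.   44.1]
board 0.68 med [ 513.5 -322.7   75.6] min [ 443.5 -371.2   38.9] max [ 542.4 -303.1   87.4]
tablet 0.57 med [ 470.4 -337.9   68.9] min [ 437.  -369.6   51.6] max [ 508.2 -313.8   85.7]
lantern 40 [530.4 -89.2]
```

View pics/t27.png

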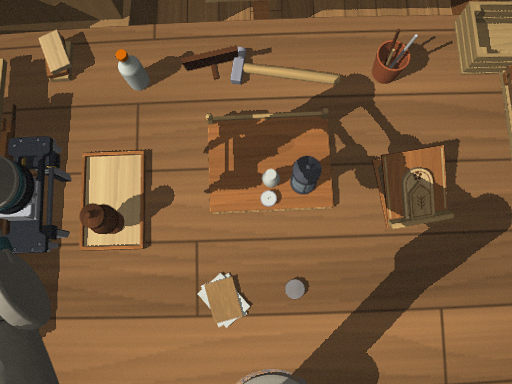

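>>> send_rows(
  deltas=[0.9,-0.0005,-0.001,-0.02,0,0,0,0.9,0,0,-0.04,0,0,0,0.9,0,0,-0.05,0,0,0,0.9,0,0,-0.04,0,0,0,0.9,0,0,-0.022,0,0,0,0.9,0,0,-0.012,0,0,0,0.9,0,0,-0.005,0,0,0,0.9,0,0,0,0,0,0,0.9,0,0,0,0,0,0],
)

```text
time: 55.92
tool_pos: [453.6, 353.0, 135.7]
tcp_rot: [0.707, 0.707, 0.001, -0.0]
ft_force: [-0.5, -0.0, 0.2]
gripper_width: 89.1
```

>>> send_rows(
  deltas=[0.9,-0.0003,0.0004,-0.0028,0,0,0,0.9,0,0,0,0,0,0,0.9,0,0,0,0,0,0,-1,0,0,0,0,0,0,-1,0,0,0,0,0,0,-1,0,0,0,0,0,0,-1,0,0,0,0,0,0,-1,0,0,0,0,0,0,-1,0,0,0,0,0,0,-1,0,0,0,0,0,0,-1,0,0,0,0,0,0],
  newtons=20,
)

```text
time: 57.3
tool_pos: [452.8, 352.9, 132.7]
tcp_rot: [0.707, 0.707, -0.0, -0.0]
ft_force: [-1.1, -0.5, 0.6]
gripper_width: 51.3
```

>>> send_rows(
  deltas=[-1,0,0,0.01,0,0,0,-1,0,0,0.03,0,0,0,-1,0,0,0.045,0,0,0,-1,0,0,0.045,0,0,0,-1,0,0,0.02,0,0,0,-1,0.004,-0.018,0,0,0,0,-1,0.008,-0.034,0,0,0,0,-1,0.01,-0.041,0,0,0,0,-1,0.01,-0.041,0,0,0,0,-1,0.01,-0.041,0,0,0,0,-1,0.01,-0.041,0,0,0,0,-1,0.01,-0.041,0,0,0,0,-1,0.01,-0.041,0,0,0,0,-1,0.01,-0.041,0,0,0,0,-1,0.005,-0.027,0,0,0,0,-1,0,0,0,0,0,0,-1,0,0,0,0,0,0],
)

```text
time: 59.42
tool_pos: [521.6, 60.5, 251.7]
tcp_rot: [0.707, 0.707, -0.001, -0.001]
ft_force: [-0.2, -0.2, -3.2]
gripper_width: 51.9
```

Down from 251.7 to about 152 first.

>>> send_rows(
  deltas=[-1,0,0,-0.02,0,0,0,-1,0,0,-0.03,0,0,0,-1,0,0,-0.03,0,0,0,-1,0,0,-0.025,0,0,0,-1,0,0,-0.014,0,0,0,-1,0,0,-0.005,0,0,0,-1,0,0,0,0,0,0,-1,0,0,0,0,0,0],
)

```text
time: 60.42
tool_pos: [523.1, 60.3, 154.3]
tcp_rot: [0.707, 0.707, 0.001, 0.0]
ft_force: [0.7, -0.1, -2.9]
gripper_width: 51.4
```

>>> send_rows(
  deltas=[-1,-0.0008,0,-0.004,0,0,0,-1,0,0,-0.002,0,0,0,-1,0,0,0,0,0,0,-1,0,0,0,0,0,0],
)

```text
time: 60.92
tool_pos: [521.9, 60.2, 148.8]
tcp_rot: [0.707, 0.707, 0.0, -0.0]
ft_force: [-1.1, 0.5, -2.9]
gripper_width: 51.5
```

>>> send_rows(
  deltas=[-1,0.0003,0,-0.0008,0,0,0,-1,0,0,-0.0002,0,0,0,-1,0,0,0,0,0,0],
)

```text
time: 61.3
tool_pos: [522.0, 60.1, 148.7]
tcp_rot: [0.707, 0.707, 0.0, -0.0]
ft_force: [-1.3, 0.2, 5.4]
gripper_width: 51.3
```

>>> send_rows(
  deltas=[0.9,0,0,0,0,0,0,0.9,0,0,0,0,0,0,0.9,0,0,0,0,0,0,0.9,0,0,0,0,0,0,0.9,0,0,0.02,0,0,0,0.9,0,0,0.045,0,0,0,0.9,0,0,0.05,0,0,0,0.9,0,0,0.05,0,0,0,0.9,-0.02,0.04,0.02,0,0,0,0.9,-0.02,0.045,0,0,0,0,0.9,-0.02,0.045,0,0,0,0,0.9,-0.02,0.045,0,0,0,0,0.9,-0.02,0.045,0,0,0,0,0.9,-0.02,0.045,0,0,0,0,0.9,-0.02,0.045,0,0,0,0,0.9,-0.02,0.045,0,0,0,0,0.9,-0.02,0.045,0,0,0,0,0.9,0,0,0,0,0,0,0.9,0,0,0,0,0,0],
)

```text
time: 63.68
tool_pos: [378.2, 379.8, 295.7]
tcp_rot: [0.707, 0.707, -0.0, 0.0]
ft_force: [-0.3, -0.1, 0.1]
gripper_width: 89.7
```

```bash
python3 - <<'E'
from h import *
import pickle
for cam in('top','scene'):
    print('==',cam)
    st,im,d,o=look(cam,cam+'28',['lantern','urn','board','tablet','vase','tealight'])
    for l,r,zr in (('lantern',29,(134,150)),('urn',26,(142,156))):
        if l in o:
            P=o[l];Q=P[(P[:,2]>zr[0])&(P[:,2]<zr[1])];print(l,len(Q),circ(Q,r).round(1))
E
```

```text
== top
lantern 0.6 med [519.9 -86.2 156.9] min [ 501.7 -115.    30.5] max [552.2 -62.5 175.7]
urn 0.61 med [511.5  56.2 158.2] min [490.2  30.6  29.9] max [543.2  84.  178.4]
board 0.71 med [ 513.1 -320.7   75.9] min [ 444.1 -367.7   43.8] max [ 539.6 -303.2   88.2]
no tablet
vase 0.49 med [528.3 -16.3  72.7] min [516.2 -34.1  45.4] max [543.7   1.1 100.1]
tealight 0.51 med [491.8  -8.7  39.7] min [476. -24.  35.] max [508.2   7.1  43.3]
lantern 40 [530.4 -89.4]
urn 42 [521.4  59.9]
== scene
lantern 0.85 med [ 542.6 -107.7  103.2] min [ 511.8 -117.8   25.8] max [559.7 -78.3 167.5]
urn 0.94 med [534.7  41.4 108.7] min [499.5  27.7  26.7] max [553.6  70.5 165.9]
board 0.7 med [543.7 -24.8  64.1] min [516.3 -80.7  25.7] max [556.3  43.6  97.2]
tablet 0.72 med [ 475.2 -348.7   68.4] min [ 437.4 -369.    46.3] max [ 512.2 -316.7   84.6]
vase 0.55 med [613.9 -53.2  22.4] min [ 480.3 -153.9   13.7] max [690.3 117.9  50.4]
tealight 0.44 med [ 473.9 -347.7   67.8] min [ 432.6 -369.    41.6] max [ 511.3 -295.7   84.6]
lantern 114 [530.8 -87.9]
urn 77 [522.3  61. ]
```

View pics/top28.png

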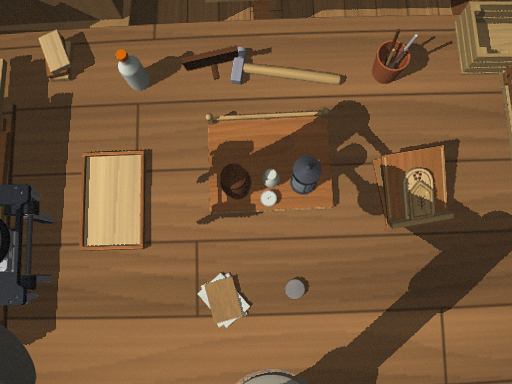

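View pics/scene28.png

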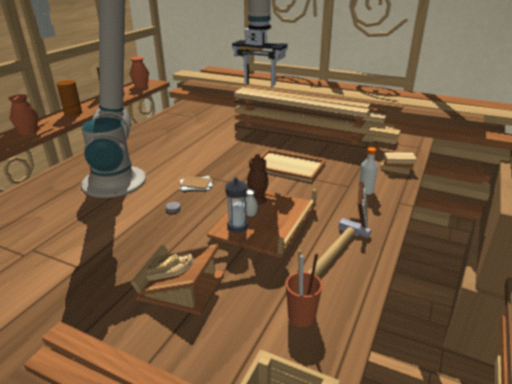

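Everything stands as asked: the lantern is within about 1 mm of its start and the urn within about 0.3 mm. The vase and tealight are unmoved, and the plaques are stacked on the slope. Handing in.

```bash
python3 - <<'E'
from h import *
print(job.finish_job()); print(bot.sense()['time'])
E
```

```text
the job is handed in; nothing more can be done
None
the job is handed in; nothing more can be done
```

The job is done and handed in at about 64 s of the 144 s allowed. I moved the urn and the lantern to the tray. With both still there, I laid the board and then the tablet on the slope, and after that put the lantern and urn back.

- **Plaques:** my last close-up, taken just after I let go of the tablet, showed both face up with the top uphill. The board was centred to within 0.1 mm of the panel's middle and its foot was against the lip. The tablet was within about 0.4 mm of centre, with its foot at most about 0.7 mm from the lip. I did not take another close-up before handing in, but the final top and scene pictures show both still in place.
- **Lantern and urn:** in the final top and scene pictures the lantern stands 0.5–1 mm from where it started and the urn within about 0.3 mm, both upright.
- **Vase and tealight:** the vase measured within 1 mm and the tealight within about 1 mm of their starting positions in the top camera.
- **Checks that disagreed:** at the end the networks did not find the tablet in the top view. In the scene view they labelled other things as board, vase and tealight. I ignored those results because the pictures themselves showed these things correctly.

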